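Pack up the dice: tip them into their tote and stack the totes without nesting

ROBOT

A 7-joint arm with a two-finger parallel gripper is mounted at the origin on the work surface. World frame = base frame: x ahead of the robot, y to its left, z up, the work surface at z = 0. Lengths are in m, angles in rad, forces in N, time in s.
With the tool pointing down it reaches from about 0.4 to 0.85 m from the base axis. Payload 10.4 kg.
Tool frame: the origin (TCP) lies at the very end of the fingers, on their centre line; the grasp point (between the pads) lies 19 mm behind it (grasp_offset is the distance from the TCP to the grasp point, in m); z points along the fingers, y is the line along which they close (so a half turn about z gives the same grasp; the last joint's range is limited). The gripper opens to 85 mm and grips with 20 to 120 N. Pads are 22 mm wide; open, the fingers measure 114 mm over their backs; the gripper's body (76 mm by 85 mm) begins 54 mm behind the grasp point. The pads swing forward as they close: fully open they stand 13 mm farther back than shut.
Start: joints at [1.197, 0.332, -0.065, 1.46, 0.022, 1.35, -0.088], TCP at [0.215, -0.587, 0.231] pointing down, gripper open.
Joint ranges: [-2.6, 2.6], [-0.5, 2.12], [-1.47, 1.34], [0.16, 2.42], [-1.27, 4.41], [0.06, 2.06], [-2.6, 2.6]. Speed limits (rad/s): [2.22, 2.22, 2.79, 2.79, 3.14, 3.14, 3.14].

INTERFACE

Orientations are given as a unit quaternion [x, y, z, w].
In Python, from workcell import * gives the robot as it stands.
- The arm moves only by the tool jog_arm, never from a script. Its argument "plan" is a list of rows, each a list of 3 entries, a list of its own where there are three numbers: the turn, a rotation vector about the tool's x, y, z in rad, then the shift along the tool's x, y, z in m, then the finger opening in m, from 0 to 0.0854. A call has 1 to 8 rows; each row is the pose to reach, as a shift and turn from the pose commanded when the call began, along the tool's axes at that moment; what a row does not reach only later rows make up. A row lasts 1/12 s, in which the tool goes at most 41.7 mm and 7.16 degrees, less where a joint would pass 70% of its speed; a pose out of reach is approached as far as the arm can. A call with a gripper value outside its range is refused whole. The fingers move at their own pace and stop on an object; "force" is the grip in N (left out, the last holds). Time passes only in rows, so rows that repeat a pose let the fingers close. It gives the time, the measured TCP pose, the force, the opening and the grip force at its end, in the units of the state.
- get_obs(): the state, without advancing time (a new reading comes with each control period).
- camera(name): name is "scene" or "top"; returns a dict with "img" (480x640x3 uint8, red, green, blue), "mtx" (3x3 intrinsics, pixels), "extrinsics" (4x4, takes a point from camera to world coordinates). Camera axes: x right, y down, z forward; pixel columns grow to the right and rows downward; lengths in m; the calibration is good to about 2 mm. A picture is of the moment at which its call begins. There is no depth.
- hand_in(): hands the job in; it is judged then, once.
The state is a dict: "clock": time; "joint_pos": joint angles; "joint_velocities": joint speeds; "tau": joint torques, N m; "position": TCP position; "ee_rot": TCP orientation; "ft_force": force on the tool from outside, world axes, zero at the start; "torque": the same for the moment, N m; "grip_width": opening from 0.0 (shut) to 1.0 (fully open); "grasp_force": force on a finger pad.
Only numpy, scipy, OpenCV 4.12 (cv2) and the standard library are available. Lean on these libraries where they do the work, as an engineer would, in place of code of your own. Each camera call takes 0.05 s, during which the arm holds its last target. There are 200 camera calls.

TASK

Game night is over: set each green die on the black tipping tray of the red dice tower, so that it tips the tray by its weight and slides down the ramp into the grey tote waiting in front (do not put or drop dice in by hand, and leave that tote where it is until every die is in). Then build one straight stack on the fixed tote with the oak board: first all the loose empty totes, the tote with the dice last, on top, each turned half a turn against the one below so that it stands on its rim and does not nest (the white card ends alternate). Keep all the dice in their tote, and leave the other things on the table alone.

Things in the scene. Friction and masses are not known exactly. Their poses are not given: they have to be found in the camera images.
- base: bottom tote of the stack, fixed on an oak board 130 x 76 x 6 mm, otherwise like toteA. Origin on the table under its centre, x towards its white card end; tote underside at z 6 mm, rim at 52 mm. Each tote stacked half a turn against the one below stands 40 mm higher (underside z 46, 86, 126, 166 mm), with 3 mm play each way; turned like the one below it nests only 24 mm higher
- toteA: loose empty grey tote, 70 g, may be absent; origin centre of underside, z up. Below z 24 mm it is 102 (x) x 48 (y) mm; from 24 to 46 mm it is 116 x 62 outside, walls 4 mm (grip across y here). Lugs at z 6 to 16, 32 mm out: at x +-42 on the +y side, x +-21 on the -y side; gaps 18 mm wide in the upper wall above them. A tote turned alike drops its lugs into the gaps (nests)
- toteB: loose empty grey tote, same as toteA; may be absent
- toteC: loose empty grey tote, same as toteA; may be absent
- toteA_card (a point): middle of the blank white card strip on the rim of toteA's +x end (56 mm from the centre, 46 mm up)
- toteB_card (a point): middle of the blank white card strip on the rim of toteB's +x end (56 mm from the centre, 46 mm up)
- toteC_card (a point): middle of the blank white card strip on the rim of toteC's +x end (56 mm from the centre, 46 mm up)
- diceTote: grey tote for the dice, same as toteA, standing in the bay before the dice tower's ramp, on the tower's 4 mm base plate. Lift it straight up: the ramp ends about 7 mm from its end wall (ramp sides to z 75 mm) and the tray's front edge is 77 mm from its middle
- diceTote_card (a point): middle of the blank white card strip on the rim of diceTote's +x end (56 mm from the centre, 46 mm up)
- tower: red plastic dice tower, fixed, base plate 245 x 84 mm; origin on the table under the tray's pivot, x pointing down the ramp to the bay, z up. Pivot at z 140 mm; side cheeks up to z 136 mm, 33 mm either side of the middle; ramp 44 mm wide inside
- bay (a point): where the underside of diceTote stands, 127 mm along the tower's x, 4 mm up; lips 5 mm high keep it within about 4 mm
- tray (a joint): black pivoting tray on the tower: 0 = level at rest (light counterweight), 0.8 rad = front end fully down over the ramp. A few mN m tip it: the weight of one die on its front half is enough; it swings back by itself when the die has slid off
- tray_spot (a point): where to set a die: on the tray's floor, 30 mm before the pivot (tower x), z 140 mm when level. The tray is a channel along tower x: floor from 45 mm behind to 50 mm before the pivot, 44 mm wide between side lips 9 mm high, open at both ends
- die1: green resin die, a cube of 20 mm, 16 g, origin at its centre; may be absent
- die2: green resin die, a cube of 20 mm, 16 g, origin at its centre; may be absent
- die3: green resin die, a cube of 20 mm, 16 g, origin at its centre; may be absent
- die4: green resin die, a cube of 20 mm, 16 g, origin at its centre; may be absent
- die5: green resin die, a cube of 20 mm, 16 g, origin at its centre; may be absent
- pawn: bystander, leave alone: dark wooden pawn, 26 mm across, 48 mm tall, standing among the dice; origin at the centre of its underside
- teaglass: bystander, leave alone: amber tea glass, 42 mm across, 72 mm tall, standing among the totes; origin at the centre of its underside
- ashtray: bystander, leave alone: white ceramic ashtray, round bowl 100 mm across, 32 mm tall; origin at the centre of its underside
- cards: bystander, leave alone: closed pack of cards, 92 x 64 x 22 mm, lying flat; origin at the centre of its underside

How it is judged:
By the outcome, as a careful person would: the job done as asked, in the order asked, and still so for the second after the job is handed in, with the robot touching nothing.
Of toteA, toteB, toteC only 2 to 3 are there at a start; the rules pass over those that are not, and their reading is None.
Of die1, die2, die3, die4, die5 only 3 to 5 are there at a start; the rules pass over those that are not, and their reading is None.
At some moment in a run one of die1, die2, die3, die4, die5 may be knocked a few centimetres aside while the robot is not near it.
It also fails if it takes over 210 s, if anything falls off the work surface, if the arm or the gripper's body presses on something with over 40 N, if the wrist force passes 120 N, or if a joint passes its speed limit or range.

## Working session

There is one attempt and no reset: what is moved stays moved. The work goes in short steps, Python scripts to look and compute and a tool call to move; the robot and the scene stay as the last step left them, time stands still between calls to the robot, and variables do not carry over. Pictures are saved under pics/ and viewed, at most 14 in all, crops included, and the job is handed in when it is done.

Besides the shell and the picture viewer there is one more tool, called by a JSON object that holds its "name" and its "arguments". jog_arm: Moves the arm, as the interface text tells. Its arguments: {"type":"object","properties":{"plan":{"type":"array"},"force":{"type":"number"}},"required":["plan"]}

```bash
mkdir -p pics; ls
python3 - <<'E'
from workcell import *
import cv2
o=get_obs()
for k in o: print(k,o[k])
for n in("scene","top"):
    c=camera(n); cv2.imwrite(f"pics/{n}0.png",cv2.cvtColor(c["img"],cv2.COLOR_RGB2BGR)); print(n,c["mtx"],c["extrinsics"])
E
```

```text
pics
clock 0.0
joint_pos [ 1.19738713  0.33290867 -0.0646973   1.46093637  0.02161352  1.34991292
 -0.0885095 ]
joint_velocities [ 0.00086049 -0.00032375  0.00037356 -0.00084444  0.00051166 -0.00028372
  0.00109923]
tau [-1.11773606e-03 -6.25446510e+01  4.81463608e-02 -3.91613138e+01
  1.60854904e-02  9.96934745e-03 -2.28394617e-05]
position [ 0.21464482 -0.58658275  0.23049532]
ee_rot [ 9.84654718e-01  1.74512309e-01 -1.68314963e-04 -7.15116385e-04]
ft_force [ 0.15972547 -0.38258456 -0.66503708]
torque [-0.0495392   0.03436205 -0.0337488 ]
grasp_force 0.0
grip_width 0.9958922385682971
scene [[560.42376771   0.         313.17053001]
 [  0.         560.42376771 238.55001034]
 [  0.           0.           1.        ]] [[ 0.63458806  0.66727068 -0.38993312  0.99466544]
 [ 0.77282635 -0.54388478  0.32699967 -0.41501341]
 [ 0.00611861 -0.50886067 -0.86082715  1.0993994 ]
 [ 0.          0.          0.          1.        ]]
top [[490.48812996   0.         318.21958054]
 [  0.         490.48812996 243.6228188 ]
 [  0.           0.           1.        ]] [[-0.01534087 -0.98173846  0.18961609  0.30615773]
 [-0.99988007  0.01465959 -0.00499506 -0.01573279]
 [ 0.00212414 -0.18966998 -0.9818456   1.31320534]
 [ 0.          0.          0.          1.        ]]
```

View pics/top0.png

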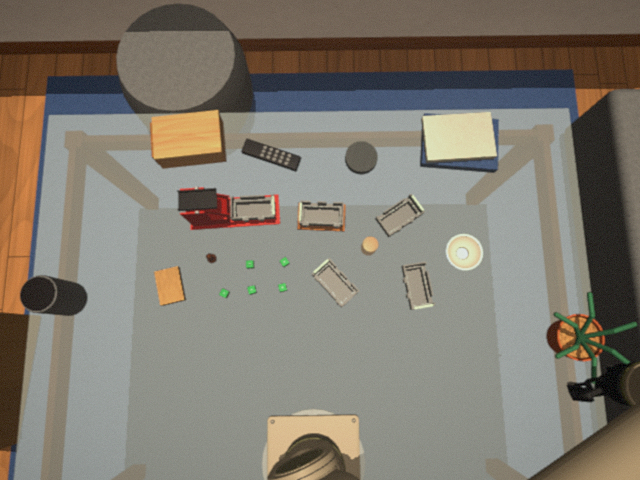

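View pics/scene0.png

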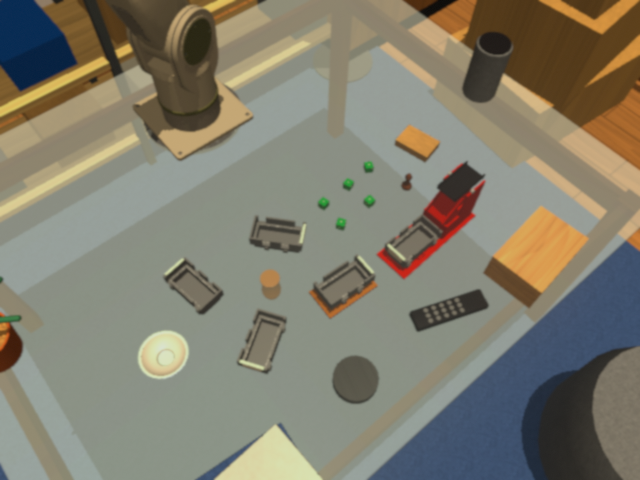

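The pictures show five green dice (top view, around (225–285, 262–294)) and three loose totes at (333,282), (400,216) and (417,287). The base sits at (322,216). The tower's tray is at (198,201) with the bay tote at (255,208). I'll enlarge these.

```bash
cat > h.py <<'E'
import numpy as np, cv2, json, os
from workcell import *
from scipy.spatial.transform import Rotation as R
def snap(n):
    c=camera(n); return cv2.cvtColor(c["img"],cv2.COLOR_RGB2BGR),c["mtx"],c["extrinsics"]
def bp(px,K,E,z):
    px=np.atleast_2d(px).astype(float)
    d=np.c_[px,np.ones(len(px))]@np.linalg.inv(K).T@E[:3,:3].T
    o=E[:3,3]; return (o+d*((z-o[2])/d[:,2])[:,None])
def proj(P,K,E):
    p=(np.atleast_2d(P)-E[:3,3])@E[:3,:3]@K.T; return p[:,:2]/p[:,2:]
def dice(im,K,E,z=.01):
    h=cv2.cvtColor(im,cv2.COLOR_BGR2HSV); m=cv2.inRange(h,(45,120,60),(75,255,255))
    n,_,s,c=cv2.connectedComponentsWithStats(m)
    return [(c[i].round(1),s[i][4],bp(c[i],K,E,z)[0][:2].round(4)) for i in range(1,n) if s[i][4]>12]
E
python3 - <<'E'
from h import *
import pickle
d={}
for n,(x0,x1,y0,y1) in dict(top=(170,440,180,320),scene=(150,490,150,380)).items():
    im,K,E=snap(n); d[n]=(im,K,E)
    s=2.9 if n=="top" else 2.35
    cv2.imwrite(f"pics/{n}_crop.png",cv2.resize(im[y0:y1,x0:x1],None,fx=s,fy=s,interpolation=cv2.INTER_CUBIC))
    for r in dice(im,K,E): print(n,*r)
pickle.dump(d,open("d0.pkl","wb"))
E
```

```text
top [283.9 261.5] 34 [0.5102 0.0706]
top [249.5 264.1] 37 [0.5047 0.1628]
top [282. 287.] 32 [0.4418 0.0758]
top [251.2 289.5] 40 [0.4363 0.1575]
top [223.7 292.8] 42 [0.4286 0.2304]
top [584.8 326.6] 18 [ 0.3258 -0.7183]
top [593.8 334.4] 20 [ 0.3051 -0.7394]
top [592.7 343.1] 17 [ 0.283  -0.7338]
scene [368.3 165.8] 56 [0.4266 0.2347]
scene [348.  182.9] 55 [0.4342 0.162 ]
scene [369.1 199.9] 54 [0.5026 0.1682]
scene [323.2 202. ] 60 [0.4392 0.0803]
scene [340.5 222.3] 57 [0.5074 0.0751]
scene [  9.2 318.6] 52 [ 0.2518 -0.6125]
```

View pics/top_crop.png

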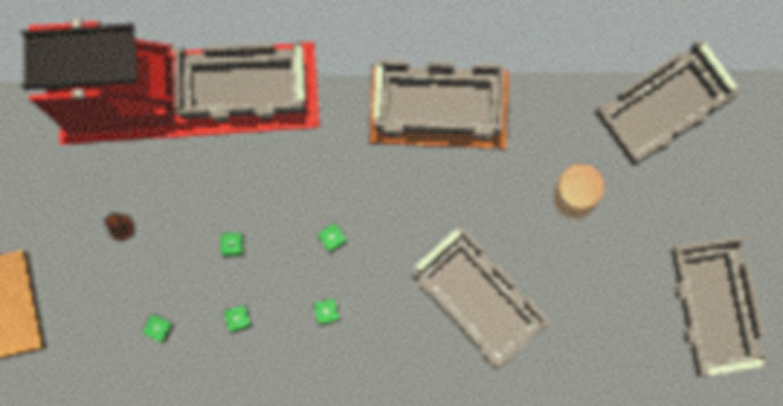

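View pics/scene_crop.png

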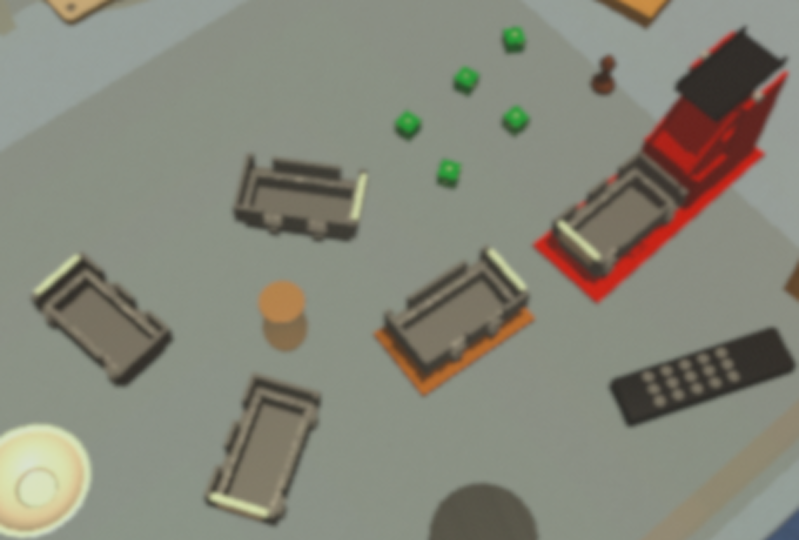

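Positions read in the crops. In the top crop:
- The middle tote's card end is (460,232)-(417,272).
- The upper right tote's card is (702,43)-(737,92).
- The right tote's card is (702,374)-(764,362).
- The base's card is at left, x≈375.
- The dice tote's card is at right, x≈301.

The scene crop agrees. I'll fit poses from rim corners and check them with an overlay.

```bash
cat > fit.py <<'E'
from h import *
import pickle
from scipy.optimize import least_squares
d=pickle.load(open("d0.pkl","rb"))
S=dict(top=(2.9,170,180),scene=(2.35,150,150))
# corners order: card +y, card -y, far +y, far -y  (card end is +x; +y to its left looking to +x)
C=dict(
T1=dict(z=0,top=[(417,272),(460,232),(499,364),(547,322)],scene=[(357,222),(365,172),(236,207),(250,156)]),
T2=dict(z=0,top=[(702,43),(737,92),(598,108),(637,162)],scene=[(270,516),(208,495),(320,397),(255,380)]),
T3=dict(z=0,top=[(764,362),(702,374),(742,242),(675,249)],scene=[(80,256),(34,296),(170,335),(120,374)]),
base=dict(z=.006,top=[(373,122),(374,64),(505,130),(503,68)],scene=[(490,249),(527,290),(385,316),(424,363)]),
dice=dict(z=.004,top=[(300,45),(303,113),(180,52),(181,120)],scene=[(604,272),(556,224),(686,193),(642,155)]))
L=np.array([(58,31,46),(58,-31,46),(-58,31,46),(-58,-31,46)])/1000.
def W(p,z,P=L):
    c,s=np.cos(p[2]),np.sin(p[2]); return P@np.array([[c,s,0],[-s,c,0],[0,0,1]])+[p[0],p[1],z]
def un(n,p): s,a,b=S[n]; return (np.array(p)+.5)/s-.5+[a,b]
def cr(n,p): s,a,b=S[n]; return (p-[a,b]+.5)*s-.5
out={}
V={n:cv2.resize(d[n][0][S[n][2]:S[n][2]+b,S[n][1]:S[n][1]+a],None,fx=S[n][0],fy=S[n][0],interpolation=cv2.INTER_CUBIC) for n,a,b in(("top",270,140),("scene",340,230))}
for k,v in C.items():
    res={}
    for u in(("top",),("scene",),("top","scene")):
        X0=bp(un(u[0],v[u[0]]),*d[u[0]][1:],v["z"]+.046); ax=X0[:2].mean(0)-X0[2:].mean(0)
        f=lambda p:np.concatenate([(proj(W(p,v["z"]),*d[n][1:])-un(n,v[n])).ravel() for n in u])
        r=least_squares(f,[*X0.mean(0)[:2],np.arctan2(ax[1],ax[0])],loss="soft_l1"); res[u]=r.x
        print(k,u,r.x.round(4),"max px",abs(f(r.x)).max().round(2))
    out[k]=r.x.tolist()
    for n in V:
        for P in(L,L*[1,1,0]*np.array([102/116,48/62,1])):
            q=cr(n,proj(W(r.x,v["z"],P),*d[n][1:]))[[0,1,3,2]]
            cv2.polylines(V[n],[(q*8).astype(int)],True,(255,0,255),1,cv2.LINE_AA,3)
json.dump(out,open("totes.json","w"))
for n in V: cv2.imwrite(f"pics/{n}_fit.png",V[n])
E
python3 fit.py
```

```text
T1 ('top',) [ 0.4488 -0.0644  0.7262] max px 2.27
T1 ('scene',) [ 0.4286 -0.0418  1.1231] max px 41.89
T1 ('top', 'scene') [ 0.4488 -0.064   0.751 ] max px 23.07
T2 ('top',) [ 0.6267 -0.2419 -0.9974] max px 1.0
T2 ('scene',) [ 0.631  -0.2399 -1.0259] max px 2.92
T2 ('top', 'scene') [ 0.6292 -0.2405 -1.0142] max px 3.42
T3 ('top',) [ 0.4376 -0.2797 -2.996 ] max px 1.77
T3 ('scene',) [ 0.4439 -0.2783 -2.0712] max px 43.3
T3 ('top', 'scene') [ 0.4375 -0.2796 -2.9944] max px 23.82
base ('top',) [ 0.6326 -0.0305  1.5263] max px 1.9
base ('scene',) [ 0.6367 -0.0291  1.5074] max px 2.2
base ('top', 'scene') [ 0.6349 -0.0297  1.5184] max px 2.31
dice ('top',) [ 0.649   0.1504 -1.5282] max px 1.06
dice ('scene',) [ 0.6601  0.1539 -1.5214] max px 1.45
dice ('top', 'scene') [ 0.6567  0.1525 -1.5093] max px 3.7
```

View pics/top_fit.png

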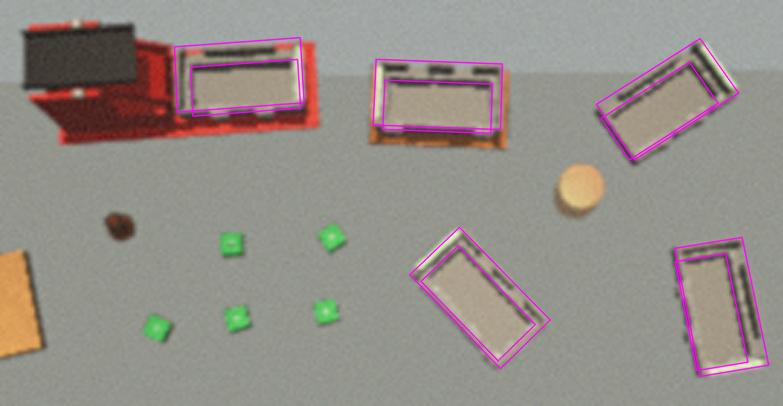

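View pics/scene_fit.png

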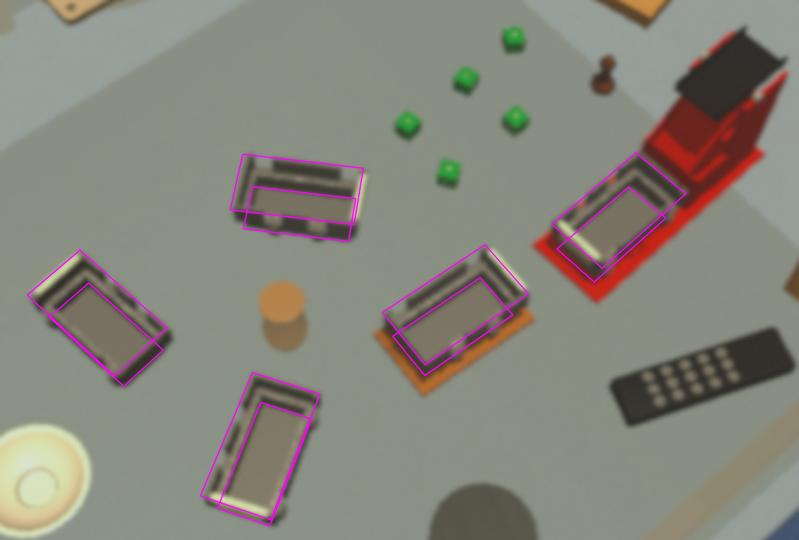

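The fit is good in the top view. In the scene view the ±y order was swapped for two totes. I'll fix that and check with the white card centroids, the oak board and the tray.

```bash
python3 - <<'E'
import re
s=open("fit.py").read()
s=s.replace("scene=[(357,222),(365,172),(236,207),(250,156)]","scene=[(365,172),(357,222),(250,156),(236,207)]")
s=s.replace("scene=[(80,256),(34,296),(170,335),(120,374)]","scene=[(34,296),(80,256),(120,374),(170,335)]")
s=s.replace("    out[k]=r.x.tolist()","""    out[k]=r.x.tolist()
    cp=W(r.x,v["z"],np.array([[.056,0,.046]]))
    for n in V:
        im,K,E=d[n]; q=proj(cp,K,E)[0]; x,y=q.astype(int); w=14; sub=im[y-w:y+w+1,x-w:x+w+1].astype(float)
        wt=np.clip(sub.min(2)-150,0,60); yy,xx=np.mgrid[y-w:y+w+1,x-w:x+w+1]
        c=np.array([(xx*wt).sum(),(yy*wt).sum()])/wt.sum(); b=bp(c,K,E,v["z"]+.046)[0]
        dd=(b-cp[0])[:2]; e=np.array([np.cos(r.x[2]),np.sin(r.x[2])]); print("   card",n,int(wt.sum()),b[:2].round(4),"along",round(dd@e*1000,1),"across",round((dd@[-e[1],e[0]])*1000,1))""")
open("fit.py","w").write(s)
E
python3 fit.py
python3 - <<'E'
from h import *
import pickle
d=pickle.load(open("d0.pkl","rb"))
for n,roi in(("top",(290,350,190,240)),("scene",(300,390,240,330))):
    im,K,E=d[n]; h=cv2.cvtColor(im,cv2.COLOR_BGR2HSV); m=cv2.inRange(h,(5,110,80),(18,255,255)); M=np.zeros_like(m); a,b,c,e=roi; M[c:e,a:b]=m[c:e,a:b]
    p=np.argwhere(M)[:,::-1].astype(np.float32); hull=cv2.approxPolyDP(cv2.convexHull(p),3,True)[:,0]; print(n,"oak",hull.tolist(),bp(hull,K,E,.006)[:,:2].round(3).tolist())
    # tray: dark pixels
    a,b,c,e=(170,240,180,220) if n=="top" else (425,495,155,205)
    m=(im.max(2)<75).astype(np.uint8); M=np.zeros_like(m); M[c:e,a:b]=m[c:e,a:b]
    k,l,s,cc=cv2.connectedComponentsWithStats(M); i=1+s[1:,4].argmax(); p=np.argwhere(l==i)[:,::-1].astype(np.float32)
    r=cv2.minAreaRect(p); print(n,"tray",s[i],cc[i],bp(cc[i],K,E,.145)[0].round(4),bp(cv2.boxPoints(r),K,E,.145)[:,:2].round(3).tolist())
E
```

```text
T1 ('top',) [ 0.4488 -0.0644  0.7262] max px 2.27
T1 ('scene',) [ 0.4522 -0.0606  0.7263] max px 1.58
T1 ('top', 'scene') [ 0.4507 -0.0624  0.7321] max px 3.08
   card top 1454 [ 0.491  -0.0273] along -2.5 across -0.8
   card scene 147 [ 0.4928 -0.0257] along -0.1 across -0.8
T2 ('top',) [ 0.6267 -0.2419 -0.9974] max px 1.0
T2 ('scene',) [ 0.631  -0.2399 -1.0259] max px 2.92
T2 ('top', 'scene') [ 0.6292 -0.2405 -1.0142] max px 3.42
   card top 5071 [ 0.6766 -0.2916] along 12.4 across 13.3
   card scene 547 [ 0.6598 -0.2854] along -1.7 across 2.2
T3 ('top',) [ 0.4376 -0.2797 -2.996 ] max px 1.77
T3 ('scene',) [ 0.4428 -0.2784 -2.992 ] max px 2.15
T3 ('top', 'scene') [ 0.4398 -0.2787 -2.9877] max px 2.89
   card top 1732 [ 0.3834 -0.2883] along 1.2 across 0.8
   card scene 352 [ 0.3828 -0.2868] along 1.5 across -0.8
base ('top',) [ 0.6326 -0.0305  1.5263] max px 1.9
base ('scene',) [ 0.6367 -0.0291  1.5074] max px 2.2
base ('top', 'scene') [ 0.6349 -0.0297  1.5184] max px 2.31
   card top 2766 [0.6604 0.0315] along 6.4 across -22.2
   card scene 267 [0.6393 0.0291] along 2.9 across -1.
[... 212 characters left out ...]
ross 15.6
   card scene 88 [0.6611 0.1008] along -4.1 across 1.2
top oak [[344.0, 229.0], [298.0, 228.0], [298.0, 211.0], [344.0, 205.0]] [[0.598, -0.093], [0.603, 0.032], [0.651, 0.032], [0.666, -0.095]]
top tray [178 189  39  22 747] [197.21419009 199.55153949] [0.647  0.2751 0.145 ] [[0.67, 0.326], [0.675, 0.231], [0.624, 0.226], [0.619, 0.321]]
scene oak [[389.0, 255.0], [389.0, 266.0], [376.0, 286.0], [331.0, 317.0], [310.0, 293.0], [383.0, 248.0]] [[0.639, 0.104], [0.659, 0.085], [0.677, 0.03], [0.67, -0.092], [0.6, -0.091], [0.618, 0.106]]
scene tray [438 163  45  39 849] [459.37102473 182.27797409] [0.6505 0.2738 0.145 ] [[0.629, 0.229], [0.618, 0.331], [0.671, 0.323], [0.68, 0.223]]
```

```bash
cat >> h.py <<'E'
from scipy.optimize import minimize
def fitdice(d,near=None,z=.0):
    out=[]
    for n,(im,K,E) in d.items():
        f=im.astype(float); g=np.clip(f[...,1]-np.maximum(f[...,0],f[...,2]),0,None)
        for c,a,p in dice(im,K,E):
            if not(.3<p[0]<.8 and -.25<p[1]<.4): continue
            x,y=c.astype(int); w=8; s=8; G=g[y-w:y+w+1,x-w:x+w+1]; G=np.clip(G/np.percentile(G,95),0,1)
            def r(v):
                cu=np.array([(i,j,k) for i in(-1,1) for j in(-1,1) for k in(0,2)])*.01
                P=R.from_euler("z",v[2]).apply(cu)+[v[0],v[1],z]
                q=(proj(P,K,E)-[x-w,y-w]+.5)*s
                m=np.zeros((s*G.shape[0],s*G.shape[1]),np.float32)
                cv2.fillConvexPoly(m,cv2.convexHull((q*16).astype(np.int32)),1,cv2.LINE_AA,4)
                m=cv2.GaussianBlur(m,(0,0),s*.7); return ((cv2.resize(m,G.shape[::-1],interpolation=cv2.INTER_AREA)-G)**2).sum()
            b=min((minimize(r,[*p,t],method="Nelder-Mead",options=dict(initial_simplex=np.array([[*p,t],[p[0]+.004,p[1],t],[p[0],p[1]+.004,t],[*p,t+.3]]))) for t in np.radians([0,22,45,67])),key=lambda q:q.fun)
            print(n,c.round(1),"xy",b.x[:2].round(4),"yaw deg",round(np.degrees(b.x[2])%90,1),"cost",round(b.fun,2))
# planning: pose=(x,y,z,theta_deg); tool down, tool x at theta, tool y at theta-90
def now():
    o=get_obs(); X=R.from_quat(o["ee_rot"]).as_matrix(); return [*o["position"],np.degrees(np.arctan2(X[1,0],X[0,0]))]
def rows(calls):
    p=now(); print("now",np.round(p,4))
    for c in calls:
        for q in c:
            t=np.radians(p[3]); dx,dy,dz=np.subtract(q[:3],p[:3]); a=(q[3]-p[3]+180)%360-180
            print("  turn z %.3f shift [%.4f, %.4f, %.4f]  dist %.0fmm"%(-np.radians(a),dx*np.cos(t)+dy*np.sin(t),dx*np.sin(t)-dy*np.cos(t),-dz,1000*np.linalg.norm([dx,dy,dz])),"rows>=",int(np.ceil(max(abs(a)/7.16,np.linalg.norm([dx,dy,dz])/.0417))))
        p=list(q); print("--")
E
python3 - <<'E'
from h import *; import pickle
fitdice(pickle.load(open("d0.pkl","rb")))
E
```

```text
top [283.9 261.5] xy [0.5108 0.0706] yaw deg 33.0 cost 2.55
top [249.5 264.1] xy [0.5059 0.1633] yaw deg 0.8 cost 3.94
top [282. 287.] xy [0.4418 0.0758] yaw deg 15.5 cost 2.4
top [251.2 289.5] xy [0.437  0.1575] yaw deg 16.3 cost 2.94
top [223.7 292.8] xy [0.4289 0.2309] yaw deg 64.1 cost 3.0
scene [368.3 165.8] xy [0.4266 0.2344] yaw deg 42.7 cost 12.8
scene [348.  182.9] xy [0.4343 0.1612] yaw deg 40.2 cost 14.57
scene [369.1 199.9] xy [0.5026 0.168 ] yaw deg 39.5 cost 16.12
scene [323.2 202. ] xy [0.4388 0.0802] yaw deg 47.1 cost 15.19
scene [340.5 222.3] xy [0.5078 0.0747] yaw deg 43.7 cost 13.8
```

Run:
```python
from h import *
rows([[(.313,-.367,.23,54)],[(.411,-.147,.20,89)],[(.509,.073,.12,123)],[(.509,.073,.006,123)]])
```

```text
now [ 0.2147 -0.5867  0.2308 20.1031]
  turn z -0.592 shift [0.1678, -0.1726, 0.0008]  dist 241mm rows>= 6
--
  turn z -0.611 shift [0.2356, -0.0500, 0.0300]  dist 243mm rows>= 6
--
  turn z -0.593 shift [0.2217, 0.0941, 0.0800]  dist 254mm rows>= 7
--
  turn z -0.000 shift [0.0000, 0.0000, 0.1140]  dist 114mm rows>= 3
--
```

{"name": "jog_arm", "arguments": {"plan": [[[0,0,-0.592],[0.168,-0.173,0.001],0.06],[[0,0,-0.592],[0.168,-0.173,0.001],0.06],[[0,0,-0.592],[0.168,-0.173,0.001],0.06],[[0,0,-0.592],[0.168,-0.173,0.001],0.06],[[0,0,-0.592],[0.168,-0.173,0.001],0.06],[[0,0,-0.592],[0.168,-0.173,0.001],0.06],[[0,0,-0.592],[0.168,-0.173,0.001],0.06]], "force": 20}}

```text
clock: 0.78
position: [0.3167, -0.3608, 0.2307]
ee_rot: [0.889, 0.458, 0.001, -0.0]
ft_force: [0.6, -0.3, 1.0]
grip_width: 0.704
grasp_force: 0.0
```

{"name": "jog_arm", "arguments": {"plan": [[[0,0,-0.611],[0.236,-0.05,0.03],0.06],[[0,0,-0.611],[0.236,-0.05,0.03],0.06],[[0,0,-0.611],[0.236,-0.05,0.03],0.06],[[0,0,-0.611],[0.236,-0.05,0.03],0.06],[[0,0,-0.611],[0.236,-0.05,0.03],0.06],[[0,0,-0.611],[0.236,-0.05,0.03],0.06],[[0,0,-0.611],[0.236,-0.05,0.03],0.06]]}}

```text
clock: 1.37
position: [0.4134, -0.1398, 0.2]
ee_rot: [0.71, 0.704, 0.001, -0.0]
ft_force: [-0.6, -0.2, 0.3]
grip_width: 0.703
grasp_force: 0.0
```

{"name": "jog_arm", "arguments": {"plan": [[[0,0,-0.593],[0.222,0.094,0.08],0.06],[[0,0,-0.593],[0.222,0.094,0.08],0.06],[[0,0,-0.593],[0.222,0.094,0.08],0.06],[[0,0,-0.593],[0.222,0.094,0.08],0.06],[[0,0,-0.593],[0.222,0.094,0.08],0.06],[[0,0,-0.593],[0.222,0.094,0.08],0.06],[[0,0,-0.593],[0.222,0.094,0.08],0.06],[[0,0,-0.593],[0.222,0.094,0.08],0.06]]}}

```text
clock: 2.03
position: [0.5087, 0.0768, 0.1192]
ee_rot: [0.475, 0.88, 0.0, -0.001]
ft_force: [-1.5, -0.4, 0.1]
grip_width: 0.702
grasp_force: 0.0
```

Run:
```python
from h import *; import pickle
d={n:snap(n) for n in("scene","top")}
print(now()); fitdice(d)
for n,(x0,y0,w) in dict(scene=(270,110,150),top=(200,220,120)).items():
    im,K,E=d[n]; s=390/w; v=cv2.resize(im[y0:y0+w,x0:x0+w],(390,390),interpolation=cv2.INTER_CUBIC)
    p=now(); q=(proj([p[:3],[.509,.073,.02]],K,E)-[x0,y0]+.5)*s
    for i,a in enumerate(q): cv2.drawMarker(v,tuple(a.astype(int)),((255,0,255),(0,0,255))[i],0,16,1)
    d[n]=v
cv2.imwrite("pics/a1.png",np.hstack([d["scene"],d["top"]]))
rows([[(.509,.073,.006,123)]])
```

```text
[np.float64(0.5089056973502749), np.float64(0.07315457309974134), np.float64(0.120171167311934), np.float64(122.96474967405057)]
scene [369.9 163.6] xy [0.4213 0.2476] yaw deg 40.7 cost 38.64
scene [348.3 182.6] xy [0.4345 0.1615] yaw deg 40.1 cost 13.41
scene [368.9 199.9] xy [0.5025 0.1678] yaw deg 38.8 cost 16.22
scene [323.2 202.8] xy [0.4402 0.079 ] yaw deg 23.0 cost 10.81
scene [340.7 223.6] xy [0.5093 0.0734] yaw deg 42.3 cost 9.48
top [248.4 264.6] xy [0.5042 0.1665] yaw deg 43.2 cost 13.39
top [251.3 289.6] xy [0.4369 0.1577] yaw deg 17.6 cost 3.02
top [223.8 292.8] xy [0.429  0.2308] yaw deg 63.1 cost 3.21
now [5.089000e-01 7.320000e-02 1.202000e-01 1.229647e+02]
  turn z -0.001 shift [-0.0002, -0.0000, 0.1142]  dist 114mm rows>= 3
--
```

View pics/a1.png

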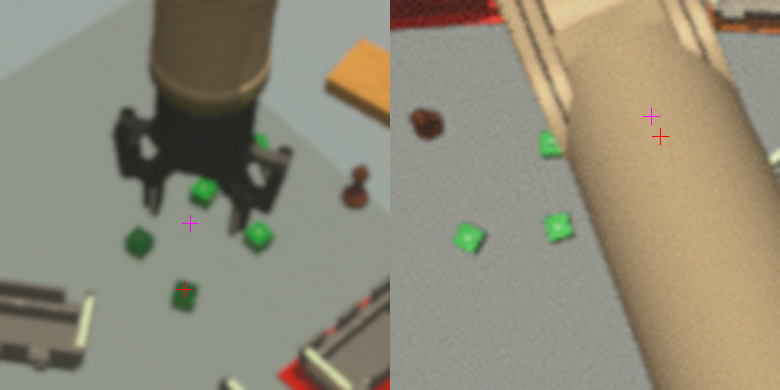

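The gripper stands over the first die: the TCP marker is midway between the fingertips in the scene view, and the die is at its mark (crop 185,290). I'll grasp it.

{"name": "jog_arm", "arguments": {"plan": [[[0,0,0],[0,0,0.04],0.06],[[0,0,0],[0,0,0.08],0.06],[[0,0,0],[0,0,0.116],0.06],[[0,0,0],[0,0,0.116],0.06],[[0,0,0],[0,0,0.116],0.012],[[0,0,0],[0,0,0.116],0.012],[[0,0,0],[0,0,0.116],0.012],[[0,0,0],[0,0,0.116],0.012]], "force": 25}}

```text
clock: 2.8
position: [0.511, 0.0737, 0.007]
ee_rot: [0.477, 0.879, 0.001, 0.002]
ft_force: [-1.2, -1.5, 8.9]
grip_width: 0.225
grasp_force: 25.4
```

{"name": "jog_arm", "arguments": {"plan": [[[0,0,0],[0,0,0],0.012],[[0,0,0],[0,0,0],0.012],[[0,0,0],[0,0,0],0.012],[[0,0,0],[0,0,-0.03],0.012],[[0,0,0],[0,0,-0.07],0.012],[[0,0,0],[0,0,-0.11],0.012],[[0,0,0],[0,0,-0.15],0.012]]}}

```text
clock: 3.38
position: [0.5091, 0.0743, 0.1578]
ee_rot: [0.477, 0.879, 0.0, 0.001]
ft_force: [1.6, -0.7, 0.5]
grip_width: 0.225
grasp_force: 24.7
```

Run:
```python
from h import *
o=get_obs(); print(o["grip_width"],o["grasp_force"],o["clock"])
rows([[(.6504,.247,.2,182.6)],[(.6504,.247,.1455,182.6)]])
```

```text
0.2246924808506968 24.654188454151154 3.3833
now [5.09100e-01 7.43000e-02 1.57800e-01 1.23043e+02]
  turn z -1.039 shift [0.0677, 0.2126, -0.0422]  dist 227mm rows>= 9
--
  turn z -0.000 shift [-0.0000, 0.0000, 0.0545]  dist 55mm rows>= 2
--
```

{"name": "jog_arm", "arguments": {"plan": [[[0,0,-0.2],[0.01,0.035,-0.02],0.012],[[0,0,-0.4],[0.02,0.075,-0.042],0.012],[[0,0,-0.6],[0.035,0.115,-0.052],0.012],[[0,0,-0.8],[0.05,0.155,-0.052],0.012],[[0,0,-1.039],[0.0677,0.19,-0.052],0.012],[[0,0,-1.039],[0.0677,0.2126,-0.052],0.012],[[0,0,-1.039],[0.0677,0.2126,-0.052],0.012],[[0,0,-1.039],[0.0677,0.2126,-0.052],0.012]]}}

```text
clock: 4.05
position: [0.6509, 0.2484, 0.2076]
ee_rot: [-0.007, 1.0, 0.001, 0.0]
ft_force: [0.0, 0.1, -0.5]
grip_width: 0.225
grasp_force: 24.8
```

{"name": "jog_arm", "arguments": {"plan": [[[0,0,-0.045],[0,0,0],0.012],[[0,0,-0.045],[0,0,0],0.012]]}}

```text
clock: 4.22
position: [0.6508, 0.2466, 0.2081]
ee_rot: [-0.026, 1.0, 0.0, 0.001]
ft_force: [0.1, 0.6, 0.7]
grip_width: 0.228
grasp_force: 24.8
```

Run:
```python
from h import *
x0,y0,w=380,130,120
im,K,E=snap("scene"); s=390/w; v=cv2.resize(im[y0:y0+w,x0:x0+w],(390,390),interpolation=cv2.INTER_CUBIC)
im2,K2,E2=snap("top"); x1,y1=150,160;v2=cv2.resize(im2[y1:y1+w,x1:x1+w],(390,390),interpolation=cv2.INTER_CUBIC)
cv2.imwrite("pics/a2.png",np.hstack([v,v2]))
rows([[(.6504,.247,.1485,182.6)]])
```

```text
now [   0.6507    0.2463    0.2078 -177.2706]
  turn z 0.002 shift [0.0003, 0.0007, 0.0593]  dist 59mm rows>= 2
--
```

View pics/a2.png

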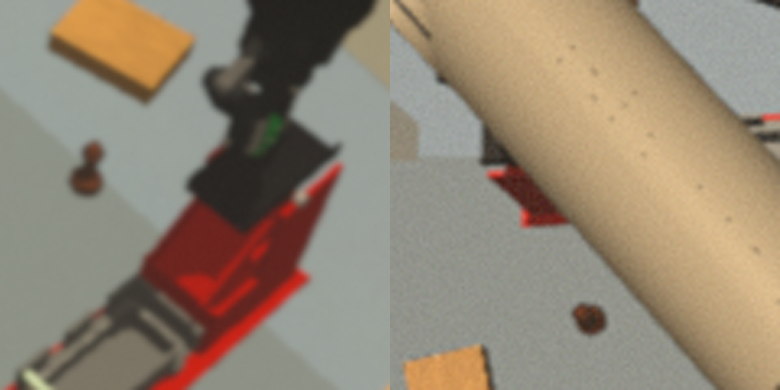

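Run:
```python
from h import *
im,K,E=snap("scene")
s=390/120
for P in([.6504,.247,.15],[.6504,.247,.14],[.6507,.2463,.215],[.649,.277,.145]): print(P,((proj(P,K,E)[0]-[380,130]+.5)*s).round(1))
for q in ((245,228),(190,185),(340,150)): print(q,bp(np.array(q)/s-.5+[380,130],K,E,.149)[0].round(4))
```

```text
[0.6504, 0.247, 0.15] [232.5 188.1]
[0.6504, 0.247, 0.14] [229.1 197.2]
[0.6507, 0.2463, 0.215] [255.3 126.4]
[0.649, 0.277, 0.145] [261.3 167.5]
(245, 228) [0.6766 0.2311 0.149 ]
(190, 185) [0.6311 0.2282 0.149 ]
(340, 150) [0.6732 0.3243 0.149 ]
```

{"name": "jog_arm", "arguments": {"plan": [[[0,0,0],[-0.001,0,0.03],0.012],[[0,0,0],[-0.001,0.001,0.05],0.012],[[0,0,0],[-0.001,0.001,0.059],0.012],[[0,0,0],[-0.001,0.001,0.059],0.012],[[0,0,0],[-0.001,0.001,0.059],0.04],[[0,0,0],[-0.001,0.001,0.059],0.04],[[0,0,0],[-0.001,0.001,0.03],0.04],[[0,0,0],[-0.001,0.001,-0.01],0.05]]}}

```text
clock: 5.03
position: [0.6505, 0.2467, 0.2151]
ee_rot: [-0.025, 1.0, -0.001, -0.002]
ft_force: [0.5, -0.2, 0.5]
grip_width: 0.58
grasp_force: 0.0
```

Run:
```python
from h import *
d={n:snap(n) for n in("scene","top")}; fitdice(d)
x0,y0,w=360,130,120
im,K,E=d["scene"]; s=390/w; v=cv2.resize(im[y0:y0+w,x0:x0+w],(390,390),interpolation=cv2.INTER_CUBIC)
cv2.imwrite("pics/a3.png",v)
```

```text
scene [368.3 165.8] xy [0.4266 0.2343] yaw deg 43.7 cost 12.77
scene [347.9 183.8] xy [0.4353 0.1598] yaw deg 33.5 cost 8.79
scene [445.4 200. ] xy [0.6161 0.3099] yaw deg 19.8 cost 12.05
scene [369.2 200.6] xy [0.5039 0.1662] yaw deg 22.1 cost 10.86
scene [323.2 203. ] xy [0.4403 0.0787] yaw deg 17.4 cost 10.8
top [251.4 289.9] xy [0.4361 0.1579] yaw deg 25.7 cost 7.61
top [223.8 292.8] xy [0.4292 0.2309] yaw deg 62.5 cost 3.15
```

View pics/a3.png

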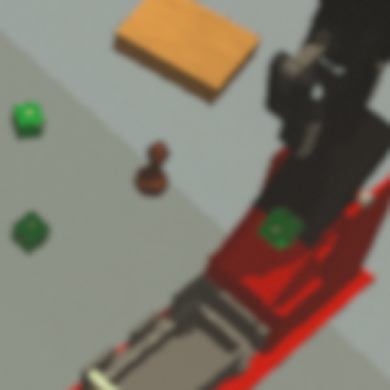

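Die 1 is sliding down the ramp (crop 282,228) with the tray tipped, so the method works. Next I'll plan the other four dice.

Run:
```python
from h import *
im,K,E=snap("scene"); fitdice({"scene":(im,K,E)})
for n,(x,y,t) in dict(b=(.504,.1665,181),c=(.440,.0785,195.5),d=(.4355,.159,196),e=(.428,.2325,153.5)).items():
    print("==",n); rows([[(x,y,.09,t)],[(x,y,.0085,t)],[(x,y,.13,t)],[(.652,.248,.21,182.6)],[(.652,.248,.15,182.6)],[(.652,.248,.215,182.6)]])
```

```text
scene [368.3 165.8] xy [0.4266 0.2343] yaw deg 42.0 cost 12.86
scene [348.  183.8] xy [0.4356 0.1596] yaw deg 34.0 cost 8.71
scene [369.4 200.7] xy [0.5038 0.1664] yaw deg 20.9 cost 10.87
scene [323.3 203. ] xy [0.4405 0.0785] yaw deg 12.3 cost 10.92
scene [431.5 220.2] xy [0.6356 0.2396] yaw deg 18.8 cost 9.32
== b
now [   0.6528    0.2491    0.2217 -177.1453]
  turn z 0.032 shift [0.1528, -0.0751, 0.1317]  dist 215mm rows>= 6
--
  turn z -0.000 shift [-0.0000, 0.0000, 0.0815]  dist 81mm rows>= 2
--
  turn z -0.000 shift [-0.0000, 0.0000, -0.1215]  dist 122mm rows>= 3
--
  turn z -0.028 shift [-0.1494, 0.0789, -0.0800]  dist 187mm rows>= 5
--
  turn z -0.000 shift [-0.0000, 0.0000, 0.0600]  dist 60mm rows>= 2
--
  turn z -0.000 shift [-0.0000, 0.0000, -0.0650]  dist 65mm rows>= 2
--
== c
now [   0.6528    0.2491    0.2217 -177.1453]
  turn z -0.221 shift [0.2211, -0.1598, 0.1317]  dist 303mm rows>= 8
--
  turn z -0.000 shift [-0.0000, 0.0000, 0.0815]  dist 81mm rows>= 2
--
  turn z -0.000 shift [-0.0000, 0.0000, -0.1215]  dist 122mm rows>= 3
--
  turn z 0.225 shift [-0.2496, 0.1067,
[... 438 characters left out ...]
 3
--
  turn z 0.234 shift [-0.2326, 0.0259, -0.0800]  dist 247mm rows>= 6
--
  turn z -0.000 shift [-0.0000, 0.0000, 0.0600]  dist 60mm rows>= 2
--
  turn z -0.000 shift [-0.0000, 0.0000, -0.0650]  dist 65mm rows>= 2
--
== e
now [   0.6528    0.2491    0.2217 -177.1453]
  turn z 0.512 shift [0.2254, -0.0054, 0.1317]  dist 261mm rows>= 7
--
  turn z -0.000 shift [0.0000, 0.0000, 0.0815]  dist 81mm rows>= 2
--
  turn z -0.000 shift [0.0000, 0.0000, -0.1215]  dist 122mm rows>= 3
--
  turn z -0.508 shift [-0.1935, 0.1138, -0.0800]  dist 238mm rows>= 6
--
  turn z -0.000 shift [-0.0000, 0.0000, 0.0600]  dist 60mm rows>= 2
--
  turn z -0.000 shift [-0.0000, 0.0000, -0.0650]  dist 65mm rows>= 2
--
```

{"name": "jog_arm", "arguments": {"plan": [[[0,0,0.032],[0.04,-0.01,0],0.05],[[0,0,0.032],[0.075,-0.03,0.02],0.05],[[0,0,0.032],[0.11,-0.05,0.04],0.05],[[0,0,0.032],[0.153,-0.075,0.07],0.05],[[0,0,0.032],[0.153,-0.075,0.1],0.05],[[0,0,0.032],[0.153,-0.075,0.132],0.05],[[0,0,0.032],[0.153,-0.075,0.132],0.05],[[0,0,0.032],[0.153,-0.075,0.132],0.05]], "force": 25}}

```text
clock: 5.85
position: [0.502, 0.1649, 0.0844]
ee_rot: [-0.009, 1.0, -0.0, -0.001]
ft_force: [0.4, 0.7, 1.3]
grip_width: 0.587
grasp_force: 0.0
```

{"name": "jog_arm", "arguments": {"plan": [[[0,0,0],[0,0,0.04],0.05],[[0,0,0],[0,0,0.07],0.05],[[0,0,0],[0,0,0.0815],0.05],[[0,0,0],[0,0,0.0815],0.05],[[0,0,0],[0,0,0.0815],0.012],[[0,0,0],[0,0,0.0815],0.012],[[0,0,0],[0,0,0.0815],0.012],[[0,0,0],[0,0,0.0815],0.012]]}}

```text
clock: 6.52
position: [0.504, 0.1658, 0.0052]
ee_rot: [-0.009, 1.0, 0.0, 0.002]
ft_force: [-1.5, 0.7, 6.2]
grip_width: 0.229
grasp_force: 25.3
```

{"name": "jog_arm", "arguments": {"plan": [[[0,0,0],[0,0,0],0.012],[[0,0,0],[0,0,0],0.012],[[0,0,0],[0,0,-0.04],0.012],[[0,0,0],[0,0,-0.08],0.012],[[0,0,0],[0,0,-0.1215],0.012],[[0,0,0],[0,0,-0.1215],0.012]]}}

```text
clock: 7.02
position: [0.5061, 0.1675, 0.1331]
ee_rot: [-0.01, 1.0, 0.001, 0.006]
ft_force: [0.8, 0.8, -0.1]
grip_width: 0.226
grasp_force: 24.7
```

Run:
```python
from h import *
d={n:snap(n) for n in("scene","top")}; fitdice(d)
rows([[(.652,.248,.21,182.6)],[(.652,.248,.15,182.6)]])
```

```text
scene [379.6 165.5] xy [0.4466 0.2542] yaw deg 39.8 cost 25.89
scene [347.9 183.8] xy [0.4356 0.1597] yaw deg 34.0 cost 8.91
scene [323.2 202. ] xy [0.4391 0.0801] yaw deg 47.1 cost 15.26
scene [409.3 249.7] xy [0.6587 0.1468] yaw deg 29.3 cost 20.3
top [258.8 206.2] xy [0.6661 0.1394] yaw deg 13.7 cost 5.23
top [223.3 293.1] xy [0.4283 0.2317] yaw deg 61.9 cost 8.33
now [ 5.040000e-01  1.654000e-01  1.273000e-01 -1.789798e+02]
  turn z -0.028 shift [-0.1495, 0.0799, -0.0827]  dist 189mm rows>= 5
--
  turn z -0.000 shift [-0.0000, 0.0000, 0.0600]  dist 60mm rows>= 2
--
```

{"name": "jog_arm", "arguments": {"plan": [[[0,0,-0.028],[-0.02,0.01,-0.035],0.012],[[0,0,-0.028],[-0.05,0.025,-0.06],0.012],[[0,0,-0.028],[-0.08,0.045,-0.083],0.012],[[0,0,-0.028],[-0.115,0.062,-0.083],0.012],[[0,0,-0.028],[-0.1495,0.08,-0.083],0.012],[[0,0,-0.028],[-0.1495,0.08,-0.083],0.012],[[0,0,-0.028],[-0.1495,0.08,-0.083],0.012]]}}

```text
clock: 7.7
position: [0.6503, 0.2491, 0.2049]
ee_rot: [-0.024, 1.0, 0.0, -0.002]
ft_force: [-0.5, 0.5, -0.6]
grip_width: 0.226
grasp_force: 24.7
```

{"name": "jog_arm", "arguments": {"plan": [[[0,0,0],[0,0,0.035],0.012],[[0,0,0],[0,0,0.055],0.012],[[0,0,0],[0,0,0.061],0.012],[[0,0,0],[0,0,0.061],0.012],[[0,0,0],[0,0,0.061],0.04],[[0,0,0],[0,0,0.061],0.04],[[0,0,0],[0,0,0.03],0.04],[[0,0,0],[0,0,-0.005],0.05]]}}

```text
clock: 8.37
position: [0.6497, 0.247, 0.2124]
ee_rot: [-0.023, 1.0, -0.001, -0.001]
ft_force: [0.4, 0.2, 0.3]
grip_width: 0.578
grasp_force: 0.0
```

Run:
```python
from h import *
d={n:snap(n) for n in("scene","top")}; fitdice(d)
rows([[(.440,.079,.09,195.5)]])
```

```text
scene [368.3 165.8] xy [0.4268 0.234 ] yaw deg 42.0 cost 12.81
scene [347.8 183.8] xy [0.4355 0.1597] yaw deg 31.4 cost 8.82
scene [448.5 192.6] xy [0.6064 0.3287] yaw deg 4.7 cost 9.16
scene [323.2 203. ] xy [0.4404 0.0789] yaw deg 20.8 cost 10.72
scene [409.2 249.7] xy [0.659  0.1472] yaw deg 29.3 cost 20.13
top [251.7 289.8] xy [0.4367 0.1578] yaw deg 19.4 cost 5.86
top [223.7 292.8] xy [0.4289 0.2309] yaw deg 64.0 cost 3.14
now [   0.6522    0.2496    0.2204 -177.3671]
  turn z -0.225 shift [0.2198, -0.1607, 0.1304]  dist 302mm rows>= 8
--
```

{"name": "jog_arm", "arguments": {"plan": [[[0,0,0],[0.03,-0.01,0],0.05],[[0,0,-0.05],[0.06,-0.03,0.015],0.05],[[0,0,-0.1],[0.09,-0.055,0.03],0.05],[[0,0,-0.15],[0.12,-0.08,0.045],0.05],[[0,0,-0.225],[0.15,-0.105,0.06],0.05],[[0,0,-0.225],[0.185,-0.13,0.07],0.05],[[0,0,-0.225],[0.22,-0.15,0.08],0.05],[[0,0,-0.225],[0.22,-0.161,0.11],0.05]]}}

```text
clock: 9.13
position: [0.4378, 0.0711, 0.1068]
ee_rot: [-0.131, 0.991, -0.007, 0.004]
ft_force: [1.6, -0.5, 0.7]
grip_width: 0.589
grasp_force: 0.0
```

{"name": "jog_arm", "arguments": {"plan": [[[0,0,0],[0,0,0.03],0.05],[[0,0,0],[0,0,0.065],0.05],[[0,0,0],[0,0,0.09],0.05],[[0,0,0],[0,0,0.101],0.05],[[0,0,0],[0,0,0.101],0.012],[[0,0,0],[0,0,0.101],0.012],[[0,0,0],[0,0,0.101],0.012],[[0,0,0],[0,0,0.101],0.012]]}}

```text
clock: 9.8
position: [0.4393, 0.0768, 0.0028]
ee_rot: [-0.135, 0.991, -0.0, 0.001]
ft_force: [0.9, 1.5, 4.3]
grip_width: 0.228
grasp_force: 27.0
```

{"name": "jog_arm", "arguments": {"plan": [[[0,0,0],[0,0,0],0.012],[[0,0,0],[0,0,0],0.012],[[0,0,0],[0,0,-0.04],0.012],[[0,0,0],[0,0,-0.08],0.012],[[0,0,0],[0,0,-0.1215],0.012],[[0,0,0],[0,0,-0.1215],0.012]]}}

```text
clock: 10.3
position: [0.4419, 0.0779, 0.1296]
ee_rot: [-0.135, 0.991, -0.001, 0.005]
ft_force: [1.6, 1.3, -0.3]
grip_width: 0.228
grasp_force: 26.4
```

Run:
```python
from h import *
d={n:snap(n) for n in("scene","top")}; fitdice(d)
rows([[(.652,.248,.21,182.6)],[(.652,.248,.15,182.6)]])
```

```text
scene [368.3 165.9] xy [0.4264 0.2342] yaw deg 42.6 cost 12.7
scene [328.8 168.2] xy [0.3756 0.1533] yaw deg 48.0 cost 24.7
scene [347.9 183.1] xy [0.4346 0.161 ] yaw deg 40.1 cost 14.45
scene [411.4 246.5] xy [0.6554 0.1587] yaw deg 19.7 cost 17.89
top [254.8 207.2] xy [0.6633 0.1504] yaw deg 68.4 cost 27.74
top [223.7 292.8] xy [0.4289 0.2308] yaw deg 64.1 cost 3.35
now [ 4.395000e-01  7.610000e-02  1.247000e-01 -1.645342e+02]
  turn z 0.225 shift [-0.2507, 0.1090, -0.0853]  dist 286mm rows>= 7
--
  turn z -0.000 shift [-0.0000, 0.0000, 0.0600]  dist 60mm rows>= 2
--
```

{"name": "jog_arm", "arguments": {"plan": [[[0,0,0.05],[-0.02,0.01,-0.035],0.012],[[0,0,0.1],[-0.05,0.025,-0.06],0.012],[[0,0,0.15],[-0.085,0.04,-0.085],0.012],[[0,0,0.2],[-0.12,0.055,-0.085],0.012],[[0,0,0.225],[-0.155,0.07,-0.085],0.012],[[0,0,0.225],[-0.19,0.085,-0.085],0.012],[[0,0,0.225],[-0.225,0.1,-0.085],0.012],[[0,0,0.225],[-0.251,0.109,-0.085],0.012]]}}

```text
clock: 11.07
position: [0.6514, 0.2515, 0.2048]
ee_rot: [-0.024, 1.0, -0.001, -0.001]
ft_force: [0.0, -0.0, 0.6]
grip_width: 0.229
grasp_force: 26.4
```

{"name": "jog_arm", "arguments": {"plan": [[[0,0,0],[0,0,0],0.012],[[0,0,0],[0,0,0.035],0.012],[[0,0,0],[0,0,0.055],0.012],[[0,0,0],[0,0,0.062],0.012],[[0,0,0],[0,0,0.062],0.012],[[0,0,0],[0,0,0.062],0.04],[[0,0,0],[0,0,0.062],0.04],[[0,0,0],[0,0,0.03],0.04]]}}

```text
clock: 11.73
position: [0.6493, 0.2474, 0.1738]
ee_rot: [-0.023, 1.0, -0.002, -0.003]
ft_force: [0.1, -0.6, -1.3]
grip_width: 0.469
grasp_force: 0.0
```

{"name": "jog_arm", "arguments": {"plan": [[[0,0,0],[0,0,-0.035],0.05],[[0,0,0],[0,0,-0.035],0.05]]}}

```text
clock: 11.9
position: [0.6526, 0.2509, 0.2218]
ee_rot: [-0.023, 1.0, 0.002, 0.005]
ft_force: [1.0, 1.0, -0.1]
grip_width: 0.587
grasp_force: 0.0
```

Run:
```python
from h import *
d={n:snap(n) for n in("scene","top")}; fitdice(d)
rows([[(.435,.159,.09,196)]])
```

```text
scene [368.3 165.8] xy [0.4266 0.2343] yaw deg 42.0 cost 12.79
scene [347.9 183.8] xy [0.4351 0.1599] yaw deg 32.0 cost 8.47
scene [443.2 203.2] xy [0.6194 0.2987] yaw deg 25.8 cost 16.42
scene [411.4 246.4] xy [0.6555 0.1589] yaw deg 19.3 cost 18.06
top [251.6 289.5] xy [0.4367 0.1575] yaw deg 16.4 cost 5.1
top [223.7 292.8] xy [0.4289 0.2309] yaw deg 64.1 cost 3.02
now [   0.6516    0.2498    0.2162 -177.3647]
  turn z -0.233 shift [0.2205, -0.0808, 0.1262]  dist 267mm rows>= 7
--
```

{"name": "jog_arm", "arguments": {"plan": [[[0,0,0],[0.035,-0.01,0],0.05],[[0,0,-0.05],[0.07,-0.025,0.015],0.05],[[0,0,-0.1],[0.105,-0.04,0.03],0.05],[[0,0,-0.15],[0.14,-0.05,0.045],0.05],[[0,0,-0.233],[0.175,-0.065,0.06],0.05],[[0,0,-0.233],[0.205,-0.081,0.08],0.05],[[0,0,-0.233],[0.2205,-0.081,0.105],0.05],[[0,0,-0.233],[0.2205,-0.081,0.126],0.05]]}}

```text
clock: 12.67
position: [0.4314, 0.1552, 0.0853]
ee_rot: [-0.138, 0.99, -0.002, -0.0]
ft_force: [0.9, 0.1, 0.3]
grip_width: 0.583
grasp_force: 0.0
```

{"name": "jog_arm", "arguments": {"plan": [[[0,0,0],[0,0,0.015],0.05],[[0,0,0],[0,0,0.045],0.05],[[0,0,0],[0,0,0.07],0.05],[[0,0,0],[0,0,0.081],0.05],[[0,0,0],[0,0,0.081],0.012],[[0,0,0],[0,0,0.081],0.012],[[0,0,0],[0,0,0.081],0.012],[[0,0,0],[0,0,0.081],0.012]]}}

```text
clock: 13.33
position: [0.4352, 0.1581, 0.0071]
ee_rot: [-0.139, 0.99, -0.0, 0.001]
ft_force: [0.1, -0.7, 0.6]
grip_width: 0.225
grasp_force: 26.6
```

{"name": "jog_arm", "arguments": {"plan": [[[0,0,0],[0,0,0],0.012],[[0,0,0],[0,0,0],0.012],[[0,0,0],[0,0,-0.04],0.012],[[0,0,0],[0,0,-0.08],0.012],[[0,0,0],[0,0,-0.1215],0.012],[[0,0,0],[0,0,-0.1215],0.012]]}}

```text
clock: 13.83
position: [0.4374, 0.1597, 0.1339]
ee_rot: [-0.139, 0.99, -0.0, 0.004]
ft_force: [0.7, -0.4, 0.9]
grip_width: 0.226
grasp_force: 26.6
```

Run:
```python
from h import *
d={n:snap(n) for n in("scene","top")}; fitdice(d)
rows([[(.652,.248,.21,182.6)],[(.652,.248,.15,182.6)]])
```

```text
scene [368.3 165.9] xy [0.4267 0.2342] yaw deg 41.8 cost 12.66
scene [413.8 243.8] xy [0.654  0.1613] yaw deg 22.1 cost 37.64
top [252.3 207.9] xy [0.6619 0.15  ] yaw deg 70.0 cost 43.68
now [ 4.354000e-01  1.576000e-01  1.289000e-01 -1.640765e+02]
  turn z 0.233 shift [-0.2331, 0.0275, -0.0811]  dist 248mm rows>= 6
--
  turn z -0.000 shift [-0.0000, 0.0000, 0.0600]  dist 60mm rows>= 2
--
```

{"name": "jog_arm", "arguments": {"plan": [[[0,0,0.05],[-0.025,0.003,-0.03],0.012],[[0,0,0.1],[-0.06,0.006,-0.05],0.012],[[0,0,0.15],[-0.095,0.01,-0.07],0.012],[[0,0,0.2],[-0.13,0.015,-0.081],0.012],[[0,0,0.233],[-0.165,0.02,-0.081],0.012],[[0,0,0.233],[-0.2,0.025,-0.081],0.012],[[0,0,0.233],[-0.233,0.0275,-0.081],0.012],[[0,0,0.233],[-0.233,0.0275,-0.081],0.012]]}}

```text
clock: 14.6
position: [0.6534, 0.2499, 0.2041]
ee_rot: [-0.023, 1.0, -0.0, -0.002]
ft_force: [0.6, 0.0, -0.6]
grip_width: 0.226
grasp_force: 26.6
```

{"name": "jog_arm", "arguments": {"plan": [[[0,0,0],[0,0,0],0.012],[[0,0,0],[0,0,0.035],0.012],[[0,0,0],[0,0,0.055],0.012],[[0,0,0],[0,0,0.06],0.012],[[0,0,0],[0,0,0.06],0.012],[[0,0,0],[0,0,0.06],0.04],[[0,0,0],[0,0,0.06],0.04],[[0,0,0],[0,0,0.03],0.04]]}}

```text
clock: 15.27
position: [0.6492, 0.2471, 0.1747]
ee_rot: [-0.023, 1.0, -0.001, -0.003]
ft_force: [0.6, -0.9, -0.9]
grip_width: 0.469
grasp_force: 0.0
```

{"name": "jog_arm", "arguments": {"plan": [[[0,0,0],[0,0,-0.035],0.05],[[0,0,0],[0,0,-0.035],0.05]]}}

```text
clock: 15.43
position: [0.6523, 0.2505, 0.2221]
ee_rot: [-0.023, 1.0, 0.002, 0.005]
ft_force: [0.7, 1.8, 1.7]
grip_width: 0.582
grasp_force: 0.0
```

Run:
```python
from h import *
d={n:snap(n) for n in("scene","top")}; fitdice(d)
rows([[(.428,.2325,.09,153.5)]])
```

```text
scene [368.3 165.8] xy [0.4268 0.2342] yaw deg 42.7 cost 12.86
scene [432.6 218.9] xy [0.634  0.2455] yaw deg 24.2 cost 10.79
scene [414.  243.6] xy [0.6541 0.1613] yaw deg 23.9 cost 41.02
top [223.7 292.8] xy [0.4289 0.2306] yaw deg 64.2 cost 3.07
now [   0.6513    0.2495    0.2167 -177.3547]
  turn z 0.509 shift [0.2239, -0.0066, 0.1267]  dist 257mm rows>= 7
--
```

{"name": "jog_arm", "arguments": {"plan": [[[0,0,0.05],[0.035,0,0],0.05],[[0,0,0.15],[0.07,-0.002,0.01],0.05],[[0,0,0.25],[0.105,-0.004,0.02],0.05],[[0,0,0.35],[0.14,-0.006,0.03],0.05],[[0,0,0.45],[0.175,-0.0066,0.045],0.05],[[0,0,0.509],[0.205,-0.0066,0.07],0.05],[[0,0,0.509],[0.224,-0.0066,0.1],0.05],[[0,0,0.509],[0.224,-0.0066,0.127],0.05]]}}

```text
clock: 16.2
position: [0.4237, 0.2309, 0.0853]
ee_rot: [0.228, 0.974, -0.001, 0.001]
ft_force: [1.2, -0.3, 0.2]
grip_width: 0.587
grasp_force: 0.0
```

{"name": "jog_arm", "arguments": {"plan": [[[0,0,0],[0,0,0.015],0.05],[[0,0,0],[0,0,0.045],0.05],[[0,0,0],[0,0,0.07],0.05],[[0,0,0],[0,0,0.081],0.05],[[0,0,0],[0,0,0.081],0.012],[[0,0,0],[0,0,0.081],0.012],[[0,0,0],[0,0,0.081],0.012],[[0,0,0],[0,0,0.081],0.012]]}}

```text
clock: 16.87
position: [0.4281, 0.232, 0.0067]
ee_rot: [0.229, 0.973, 0.001, 0.001]
ft_force: [0.3, 0.3, -0.1]
grip_width: 0.229
grasp_force: 26.8
```

{"name": "jog_arm", "arguments": {"plan": [[[0,0,0],[0,0,0],0.012],[[0,0,0],[0,0,0],0.012],[[0,0,0],[0,0,-0.04],0.012],[[0,0,0],[0,0,-0.08],0.012],[[0,0,0],[0,0,-0.1215],0.012],[[0,0,0],[0,0,-0.1215],0.012]]}}

```text
clock: 17.37
position: [0.43, 0.2342, 0.1339]
ee_rot: [0.229, 0.973, 0.003, 0.004]
ft_force: [1.5, 1.1, 0.6]
grip_width: 0.224
grasp_force: 26.8
```

Run:
```python
from h import *
d={n:snap(n) for n in("scene","top")}; fitdice(d)
rows([[(.652,.248,.21,182.6)],[(.652,.248,.15,182.6)]])
```

```text
scene [376.5 131.4] xy [0.3581 0.324 ] yaw deg 41.2 cost 5.31
scene [414.7 242.6] xy [0.6529 0.165 ] yaw deg 19.4 cost 37.5
top [251.7 207.4] xy [0.6598 0.1674] yaw deg 64.6 cost 50.03
now [4.283000e-01 2.317000e-01 1.286000e-01 1.534384e+02]
  turn z -0.509 shift [-0.1928, 0.1146, -0.0814]  dist 239mm rows>= 6
--
  turn z -0.000 shift [-0.0000, 0.0000, 0.0600]  dist 60mm rows>= 2
--
```

{"name": "jog_arm", "arguments": {"plan": [[[0,0,-0.1],[-0.02,0.01,-0.03],0.012],[[0,0,-0.2],[-0.05,0.028,-0.05],0.012],[[0,0,-0.3],[-0.08,0.048,-0.07],0.012],[[0,0,-0.4],[-0.11,0.066,-0.081],0.012],[[0,0,-0.509],[-0.14,0.083,-0.081],0.012],[[0,0,-0.509],[-0.17,0.1,-0.081],0.012],[[0,0,-0.509],[-0.193,0.1146,-0.081],0.012],[[0,0,-0.509],[-0.193,0.1146,-0.081],0.012]]}}

```text
clock: 18.13
position: [0.6544, 0.2465, 0.204]
ee_rot: [-0.021, 1.0, -0.0, -0.001]
ft_force: [-0.4, -0.4, -0.2]
grip_width: 0.227
grasp_force: 26.8
```

{"name": "jog_arm", "arguments": {"plan": [[[0,0,0],[0,0,0],0.012],[[0,0,0],[0,0,0.035],0.012],[[0,0,0],[0,0,0.055],0.012],[[0,0,0],[0,0,0.06],0.012],[[0,0,0],[0,0,0.06],0.012],[[0,0,0],[0,0,0.06],0.04],[[0,0,0],[0,0,0.06],0.04],[[0,0,0],[0,0,0.03],0.04]]}}

```text
clock: 18.8
position: [0.6496, 0.2467, 0.1742]
ee_rot: [-0.023, 1.0, -0.001, -0.003]
ft_force: [1.0, -0.6, -0.4]
grip_width: 0.467
grasp_force: 0.0
```

{"name": "jog_arm", "arguments": {"plan": [[[0,0,0],[0,0,-0.035],0.05],[[0,0,0],[0,0,-0.035],0.05]]}}

```text
clock: 18.97
position: [0.6527, 0.25, 0.2216]
ee_rot: [-0.023, 1.0, 0.002, 0.005]
ft_force: [0.4, 0.6, 1.3]
grip_width: 0.586
grasp_force: 0.0
```

Run:
```python
from h import *
d={n:snap(n) for n in("scene","top")}; fitdice(d); print(now())
```

```text
scene [428.1 223.3] xy [0.6367 0.2281] yaw deg 7.5 cost 9.07
scene [415.  242.3] xy [0.6529 0.1659] yaw deg 18.5 cost 40.37
[np.float64(0.6517260911743834), np.float64(0.24894060295404233), np.float64(0.21613998625297193), np.float64(-177.34982586104817)]
```

All five dice have gone down the ramp. Next are the totes: T2 goes on level 1, T1 on level 2 and T3 on level 3, since this order suits the wrist range.

Run:
```python
from h import *
d={n:snap(n) for n in("scene","top")}; fitdice(d)
print(get_obs()["joint_pos"].round(2))
rows([[(.641,.0,.21,150)],[(.629,-.2405,.12,122)],[(.629,-.2405,.018,122)],[(.629,-.2405,.16,122)],[(.635,-.03,.16,87)]])
```

```text
scene [415.9 238.4] xy [0.6525 0.174 ] yaw deg 11.2 cost 34.68
[ 0.17  0.7  -1.    1.23  0.57  1.5   0.87]
now [   0.651     0.248     0.2133 -177.3512]
  turn z 0.570 shift [0.0215, -0.2473, 0.0033]  dist 248mm rows>= 6
--
  turn z 0.489 shift [-0.1099, -0.2143, 0.0900]  dist 257mm rows>= 7
--
  turn z -0.000 shift [0.0000, 0.0000, 0.1020]  dist 102mm rows>= 3
--
  turn z -0.000 shift [0.0000, 0.0000, -0.1420]  dist 142mm rows>= 4
--
  turn z 0.611 shift [0.1753, 0.1166, -0.0000]  dist 211mm rows>= 6
--
```

{"name": "jog_arm", "arguments": {"plan": [[[0,0,0.1],[0.004,-0.04,0],0.08],[[0,0,0.2],[0.008,-0.08,0],0.08],[[0,0,0.3],[0.012,-0.12,0],0.08],[[0,0,0.4],[0.016,-0.16,0],0.08],[[0,0,0.5],[0.02,-0.2,0],0.08],[[0,0,0.57],[0.0215,-0.24,0],0.08],[[0,0,0.57],[0.0215,-0.247,0.003],0.08]], "force": 35}}

```text
clock: 19.75
position: [0.6412, -0.0096, 0.2091]
ee_rot: [0.266, 0.964, -0.002, 0.0]
ft_force: [0.5, -1.6, -1.4]
grip_width: 0.938
grasp_force: 0.0
```

{"name": "jog_arm", "arguments": {"plan": [[[0,0,0.1],[-0.015,-0.035,0],0.08],[[0,0,0.2],[-0.035,-0.07,0],0.08],[[0,0,0.3],[-0.055,-0.105,0.015],0.08],[[0,0,0.4],[-0.075,-0.14,0.03],0.08],[[0,0,0.489],[-0.09,-0.175,0.05],0.08],[[0,0,0.489],[-0.105,-0.205,0.07],0.08],[[0,0,0.489],[-0.11,-0.214,0.09],0.08],[[0,0,0.489],[-0.11,-0.214,0.09],0.08]]}}

```text
clock: 20.42
position: [0.6253, -0.2451, 0.1139]
ee_rot: [0.488, 0.873, -0.002, -0.003]
ft_force: [-1.4, 0.6, -0.9]
grip_width: 0.939
grasp_force: 0.0
```

Run:
```python
from h import *
d={n:snap(n) for n in("scene","top")}; fitdice(d)
print(get_obs()["joint_pos"].round(2))
rows([[(.629,-.2405,.018,122)]])
a=d["scene"][0][230:350,220:340]; b=d["scene"][0][190:290,370:470]
cv2.imwrite("pics/b1.png",np.hstack([cv2.resize(a,(390,390),interpolation=cv2.INTER_CUBIC),cv2.resize(b,(390,390),interpolation=cv2.INTER_CUBIC)]))
```

```text
scene [415.6 238.6] xy [0.65   0.1801] yaw deg 12.3 cost 50.78
top [250.5 208.5] xy [0.661 0.159] yaw deg 77.8 cost 53.37
[ 0.81  0.63 -0.75  1.42  0.43  1.26  0.59]
now [ 6.286000e-01 -2.394000e-01  1.187000e-01  1.219767e+02]
  turn z -0.000 shift [-0.0012, -0.0002, 0.1007]  dist 101mm rows>= 3
--
```

View pics/b1.png

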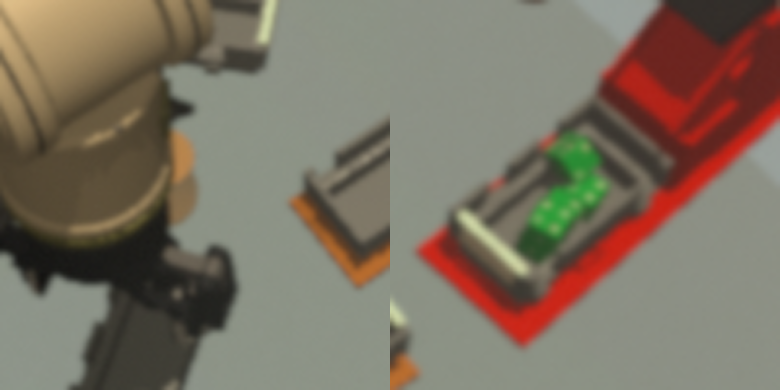

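The dice are all in the bay tote (right half, around (575,190)). The gripper is over T2.

{"name": "jog_arm", "arguments": {"plan": [[[0,0,0],[-0.001,0,0.04],0.08],[[0,0,0],[-0.001,0,0.075],0.08],[[0,0,0],[-0.001,0,0.1],0.08],[[0,0,0],[-0.001,0,0.101],0.08],[[0,0,0],[-0.001,0,0.101],0.05],[[0,0,0],[-0.001,0,0.101],0.05],[[0,0,0],[-0.001,0,0.101],0.05],[[0,0,0],[-0.001,0,0.101],0.05]], "force": 35}}

```text
clock: 21.18
position: [0.6313, -0.2408, 0.0215]
ee_rot: [0.485, 0.875, 0.0, 0.002]
ft_force: [-0.7, 1.1, 7.2]
grip_width: 0.713
grasp_force: 40.3
```

{"name": "jog_arm", "arguments": {"plan": [[[0,0,0],[0,0,0],0.05],[[0,0,0],[0,0,-0.02],0.05],[[0,0,0],[0,0,-0.05],0.05],[[0,0,0],[0,0,-0.09],0.05],[[0,0,0],[0,0,-0.13],0.05],[[0,0,0],[0,0,-0.13],0.05]]}}

```text
clock: 21.68
position: [0.6337, -0.2412, 0.159]
ee_rot: [0.485, 0.874, 0.001, 0.006]
ft_force: [1.7, -0.6, 0.2]
grip_width: 0.722
grasp_force: 39.5
```

Run:
```python
from h import *
print(get_obs()["grip_width"]*85.4)
rows([[(.632,-.13,.17,104)],[(.635,-.03,.14,87)]])
```

```text
61.67093489773114
now [  0.6337  -0.2412   0.159  121.9624]
  turn z 0.314 shift [0.0952, 0.0575, -0.0110]  dist 112mm rows>= 3
--
  turn z 0.297 shift [0.0963, 0.0271, 0.0300]  dist 104mm rows>= 3
--
```

{"name": "jog_arm", "arguments": {"plan": [[[0,0,0.1],[0.03,0.018,-0.005],0.05],[[0,0,0.2],[0.06,0.036,-0.01],0.05],[[0,0,0.314],[0.095,0.0575,-0.01],0.05],[[0,0,0.4],[0.12,0.076,-0.01],0.05],[[0,0,0.5],[0.15,0.096,-0.005],0.05],[[0,0,0.611],[0.178,0.115,0.01],0.05],[[0,0,0.611],[0.178,0.115,0.04],0.05],[[0,0,0.611],[0.178,0.115,0.049],0.05]]}}

```text
clock: 22.35
position: [0.6317, -0.0258, 0.0976]
ee_rot: [0.724, 0.69, -0.001, -0.001]
ft_force: [-0.7, -0.2, -0.9]
grip_width: 0.717
grasp_force: 39.4
```

Run:
```python
from h import *; import pickle
d={n:snap(n) for n in("scene","top")}; pickle.dump(d,open("d1.pkl","wb"))
p=now(); print(np.round(p,4))
im,K,E=d["scene"]; x0,y0,w=290,200,120
v=cv2.resize(im[y0:y0+90,x0:x0+w],(800,600),interpolation=cv2.INTER_CUBIC); cv2.imwrite("pics/b2.png",v)
```

```text
[ 6.31900e-01 -2.96000e-02  9.85000e-02  8.69911e+01]
```

View pics/b2.png

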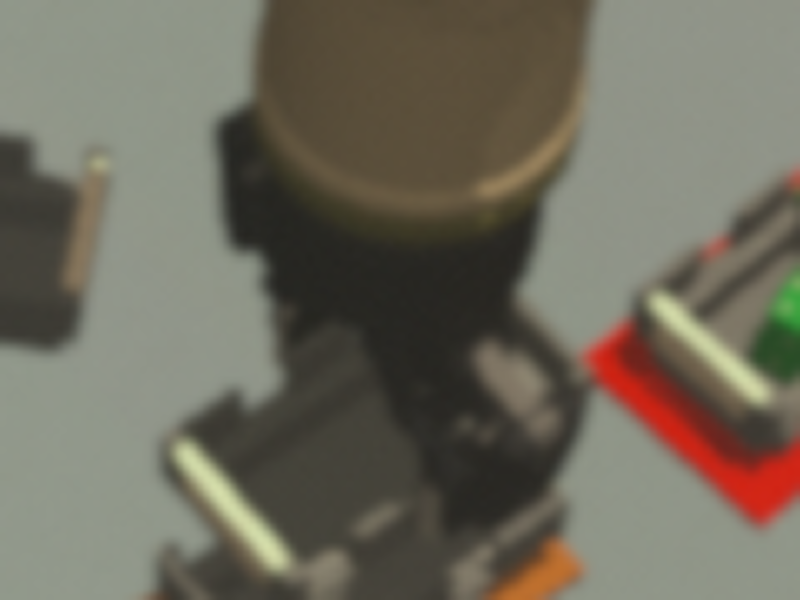

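In this view the held tote's card strip runs from (178,442) to (285,565). I'll back-project it to get the tote's offset along its length.

Run:
```python
from h import *; import pickle
d=pickle.load(open("d1.pkl","rb")); im,K,E=d["scene"]
u=lambda q:(np.array(q)+.5)/(20/3)-.5+[290,200]
c=bp(u((232,503)),K,E,.123)[0]; print("card mid",c.round(4))
# weighted centroid of cream strip
y0,y1,x0,x1=258,292,308,340
sub=im[y0:y1,x0:x1].astype(float); wt=np.clip(sub.min(2)-130,0,60); yy,xx=np.mgrid[y0:y1,x0:x1]
q=np.array([(xx*wt).sum(),(yy*wt).sum()])/wt.sum(); print(q,wt.sum(),bp(q,K,E,.123)[0].round(4))
yaw=np.radians(87-180); e=np.array([np.cos(yaw),np.sin(yaw)]); print("tote centre",(c[:2]-.056*e).round(4),(bp(q,K,E,.123)[0][:2]-.056*e).round(4))
# same measurement on other cards in scene, original picture (base & totes)
im,K,E=pickle.load(open("d0.pkl","rb"))["scene"]
for n,(cx,cy),z in(("base",(508,270),.052),("dice",(581,244),.05),("T1",(361,197),.046),("T2",(239,505),.046),("T3",(58,277),.046)):
    p=(np.array([cx,cy])+.5)/2.35-.5+[150,150]; x,y=p.astype(int); w=13; sub=im[y-w:y+w+1,x-w:x+w+1].astype(float); wt=np.clip(sub.min(2)-145,0,60)
    yy,xx=np.mgrid[y-w:y+w+1,x-w:x+w+1]; q=np.array([(xx*wt).sum(),(yy*wt).sum()])/wt.sum(); print(n,p.round(1),q.round(1),wt.sum(),bp(q,K,E,z)[0].round(4))
```

```text
card mid [ 0.63   -0.0796  0.123 ]
[317.80101432 273.31235084] 3352.0 [ 0.619  -0.0871  0.123 ]
tote centre [ 0.6329 -0.0237] [ 0.622  -0.0312]
base [365.9 264.6] [365.7 264.1] 505.0 [0.639  0.0292 0.052 ]
dice [396.9 253.5] [396.7 252.4] 230.0 [0.6592 0.1007 0.05  ]
T1 [303.3 233.5] [302.2 233.6] 306.0 [ 0.4926 -0.0255  0.046 ]
T2 [251.4 364.6] [251.4 364.2] 841.0 [ 0.6597 -0.2855  0.046 ]
T3 [174.4 267.6] [173.5 266. ] 594.0 [ 0.3827 -0.2871  0.046 ]
```

{"name": "jog_arm", "arguments": {"plan": [[[0,0,0],[-0.0027,0.0032,0],0.05],[[0,0,0],[-0.0027,0.0032,0.008],0.05],[[0,0,0],[-0.0027,0.0032,0.016],0.05],[[0,0,0],[-0.0027,0.0032,0.022],0.05],[[0,0,0],[-0.0027,0.0032,0.026],0.05],[[0,0,0],[-0.0027,0.0032,0.03],0.05],[[0,0,0],[-0.0027,0.0032,0.031],0.05],[[0,0,0],[-0.0027,0.0032,0.031],0.05]]}}

```text
clock: 23.12
position: [0.6359, -0.0318, 0.0685]
ee_rot: [0.726, 0.688, -0.0, -0.0]
ft_force: [-1.1, 0.1, -1.0]
grip_width: 0.719
grasp_force: 39.4
```

Run:
```python
from h import *
im,K,E=snap("scene"); o=get_obs()
print(np.round(now(),4),o["ft_force"].round(1),o["torque"].round(2))
v=cv2.resize(im[210:300,290:410],(800,600),interpolation=cv2.INTER_CUBIC); cv2.imwrite("pics/b3.png",v)
```

```text
[ 6.36100e-01 -3.18000e-02  6.88000e-02  8.69709e+01] [ 0.3  0.1 -1.2] [0.01 0.02 0.02]
```

View pics/b3.png

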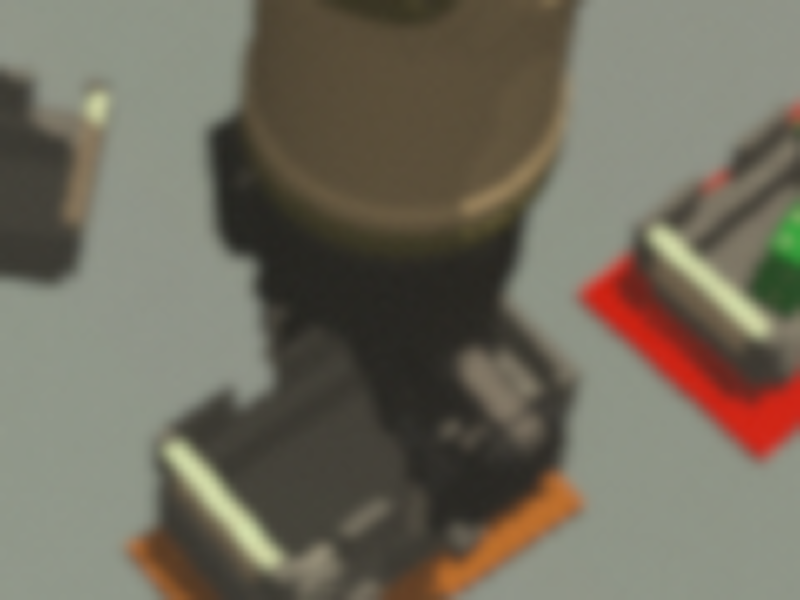

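The stack end is aligned and there is no contact force yet, so I'll lower the last bit until it touches.

{"name": "jog_arm", "arguments": {"plan": [[[0,0,0],[0,0,0.0015],0.05],[[0,0,0],[0,0,0.003],0.05],[[0,0,0],[0,0,0.003],0.05],[[0,0,0],[0,0,0.003],0.05]]}}

```text
clock: 23.5
position: [0.6365, -0.0318, 0.0674]
ee_rot: [0.726, 0.688, 0.0, 0.001]
ft_force: [-5.3, -0.2, 9.9]
grip_width: 0.719
grasp_force: 40.7
```

Run:
```python
from h import *
o=get_obs(); print(np.round(now(),4),o["ft_force"].round(1),o["torque"].round(2))
```

```text
[ 6.3650e-01 -3.1800e-02  6.7400e-02  8.6963e+01] [-5.3 -0.2  9.9] [-0.04  1.04  0.01]
```

{"name": "jog_arm", "arguments": {"plan": [[[0,0,0],[0,-0.001,0.001],0.08],[[0,0,0],[0,-0.001,0.001],0.08],[[0,0,0],[0,-0.001,0.001],0.08],[[0,0,0],[0,-0.001,-0.02],0.08],[[0,0,0],[0,-0.001,-0.06],0.08],[[0,0,0],[0,-0.001,-0.1],0.08],[[0,0,0],[0,-0.001,-0.1],0.08]]}}

```text
clock: 24.08
position: [0.6386, -0.0311, 0.1741]
ee_rot: [0.726, 0.688, 0.004, 0.004]
ft_force: [1.4, 0.7, 0.1]
grip_width: 0.935
grasp_force: 0.0
```

Run:
```python
from h import *
rows([[(.450,-.064,.12,42)],[(.450,-.064,.018,42)],[(.450,-.064,.16,42)]])
```

```text
now [ 6.38600e-01 -3.11000e-02  1.74100e-01  8.69649e+01]
  turn z 0.785 shift [-0.0428, -0.1866, 0.0541]  dist 199mm rows>= 7
--
  turn z -0.000 shift [0.0000, 0.0000, 0.1020]  dist 102mm rows>= 3
--
  turn z -0.000 shift [0.0000, 0.0000, -0.1420]  dist 142mm rows>= 4
--
```

{"name": "jog_arm", "arguments": {"plan": [[[0,0,0.12],[-0.006,-0.03,0],0.08],[[0,0,0.24],[-0.012,-0.06,0],0.08],[[0,0,0.36],[-0.02,-0.09,0.01],0.08],[[0,0,0.48],[-0.028,-0.12,0.02],0.08],[[0,0,0.6],[-0.035,-0.15,0.03],0.08],[[0,0,0.72],[-0.043,-0.184,0.04],0.08],[[0,0,0.785],[-0.043,-0.184,0.052],0.08],[[0,0,0.785],[-0.043,-0.184,0.052],0.08]]}}

```text
clock: 24.75
position: [0.4467, -0.0659, 0.1123]
ee_rot: [0.934, 0.356, -0.001, 0.0]
ft_force: [0.1, 0.2, 0.1]
grip_width: 0.935
grasp_force: 0.0
```

{"name": "jog_arm", "arguments": {"plan": [[[0,0,0],[0,0,0],0.08],[[0,0,0],[0,0,0],0.08]]}}

```text
clock: 24.92
position: [0.4504, -0.0646, 0.1146]
ee_rot: [0.933, 0.36, 0.001, 0.0]
ft_force: [-0.1, 0.9, -0.2]
grip_width: 0.932
grasp_force: 0.0
```

Run:
```python
from h import *
rows([[(.450,-.064,.018,42)]])
d={n:snap(n) for n in("scene","top")}
def card(n,c,z,w=9,th=150):
    im,K,E=d[n]; x,y=map(int,c); sub=im[y-w:y+w+1,x-w:x+w+1].astype(float); wt=np.clip(sub.min(2)-th,0,60); yy,xx=np.mgrid[y-w:y+w+1,x-w:x+w+1]
    q=np.array([(xx*wt).sum(),(yy*wt).sum()])/wt.sum(); print(q.round(1),wt.sum(),bp(q,K,E,z)[0].round(4))
card("scene",(323,288),.092,14)   # L1 card
```

```text
now [ 0.4504 -0.0646  0.1146 42.17  ]
  turn z 0.003 shift [0.0002, -0.0007, 0.0966]  dist 97mm rows>= 3
--
[323.5 285.9] 469.0 [ 0.6358 -0.0858  0.092 ]
```

{"name": "jog_arm", "arguments": {"plan": [[[0,0,0],[0,-0.001,0.04],0.08],[[0,0,0],[0,-0.001,0.075],0.08],[[0,0,0],[0,-0.001,0.095],0.08],[[0,0,0],[0,-0.001,0.096],0.08],[[0,0,0],[0,-0.001,0.096],0.05],[[0,0,0],[0,-0.001,0.096],0.05],[[0,0,0],[0,-0.001,0.096],0.05],[[0,0,0],[0,-0.001,0.096],0.05]], "force": 35}}

```text
clock: 25.68
position: [0.4496, -0.0645, 0.0193]
ee_rot: [0.934, 0.358, 0.001, 0.001]
ft_force: [-0.3, 0.5, 0.1]
grip_width: 0.719
grasp_force: 38.9
```

{"name": "jog_arm", "arguments": {"plan": [[[0,0,0],[0,0,0],0.05],[[0,0,0],[0,0,-0.02],0.05],[[0,0,0],[0,0,-0.05],0.05],[[0,0,0],[0,0,-0.09],0.05],[[0,0,0],[0,0,-0.13],0.05],[[0,0,0],[0,0,-0.17],0.05],[[0,0,0],[0,0,-0.18],0.05],[[0,0,0],[0,0,-0.18],0.05]]}}

```text
clock: 26.35
position: [0.4503, -0.0646, 0.2016]
ee_rot: [0.934, 0.358, 0.003, 0.002]
ft_force: [0.3, 0.6, -1.4]
grip_width: 0.721
grasp_force: 39.1
```

Run:
```python
from h import *
print(get_obs()["grip_width"]*85.4)
rows([[(.634,-.031,.14,87)]])
```

```text
61.612922413172534
now [ 0.4503 -0.0646  0.2016 41.9813]
  turn z -0.786 shift [0.1591, 0.0979, 0.0616]  dist 197mm rows>= 7
--
```

{"name": "jog_arm", "arguments": {"plan": [[[0,0,-0.1],[0.02,0.01,0],0.05],[[0,0,-0.22],[0.045,0.03,0],0.05],[[0,0,-0.34],[0.07,0.045,0],0.05],[[0,0,-0.46],[0.1,0.062,0],0.05],[[0,0,-0.58],[0.13,0.08,0.01],0.05],[[0,0,-0.7],[0.159,0.098,0.025],0.05],[[0,0,-0.786],[0.159,0.098,0.045],0.05],[[0,0,-0.786],[0.159,0.098,0.06],0.05]]}}

```text
clock: 27.02
position: [0.632, -0.0295, 0.1335]
ee_rot: [0.723, 0.691, -0.001, -0.002]
ft_force: [-0.1, -0.0, -0.7]
grip_width: 0.717
grasp_force: 39.0
```

{"name": "jog_arm", "arguments": {"plan": [[[0,0,0],[0,0,0],0.05],[[0,0,0],[0,0,0],0.05]]}}

```text
clock: 27.18
position: [0.6311, -0.0306, 0.1362]
ee_rot: [0.725, 0.688, -0.001, -0.001]
ft_force: [-0.4, 0.1, 0.3]
grip_width: 0.716
grasp_force: 38.9
```

```bash
cat >> h.py <<'E'
def card(n,P,w=12,th=150):
    "cream strip centroid near world point P, back-projected at its z; keeps the largest component"
    im,K,E=snap(n); x,y=proj(P,K,E)[0].round().astype(int); sub=im[y-w:y+w+1,x-w:x+w+1].astype(np.float32)
    wt=np.clip(sub.min(2)-th,0,60); k,l,s,_=cv2.connectedComponentsWithStats((wt>0).astype(np.uint8)); wt*=(l==1+s[1:,4].argmax())
    yy,xx=np.mgrid[y-w:y+w+1,x-w:x+w+1]; q=np.array([(xx*wt).sum(),(yy*wt).sum()])/wt.sum()
    print(n,"px",(x,y),"->",q.round(1),"area",(wt>0).sum(),bp(q,K,E,P[2])[0].round(4))
E
python3 - <<'E'
from h import *
p=now(); print(np.round(p,4)); zr=p[2]-.0193+.046
card("scene",[p[0]+.003,p[1]+.056,zr]); card("top",[p[0]+.003,p[1]+.056,zr])
card("scene",[.634,-.086,.092])
E
```

```text
[ 6.31100e-01 -3.06000e-02  1.36200e-01  8.70081e+01]
scene px (np.int64(368), np.int64(237)) -> [372.7 239.9] area 34 [0.6457 0.0283 0.1629]
top px (np.int64(298), np.int64(201)) -> [293.7 197.5] area 250 [0.6434 0.0362 0.1629]Traceback (most recent call last):
  File "<stdin>", line 4, in <module>
  File "h.py", line 46, in card
    wt=np.clip(sub.min(2)-th,0,60); k,l,s,_=cv2.connectedComponentsWithStats((wt>0).astype(np.uint8)); wt*=(l==1+s[1:,4].argmax())
                                                                                                                 ~~~~~~~~~~~~~~^^
ValueError: attempt to get argmax of an empty sequence
```

{"name": "jog_arm", "arguments": {"plan": [[[0,0,0],[-0.0012,0.004,0],0.05],[[0,0,0],[-0.0012,0.004,0.008],0.05],[[0,0,0],[-0.0012,0.004,0.016],0.05],[[0,0,0],[-0.0012,0.004,0.022],0.05],[[0,0,0],[-0.0012,0.004,0.027],0.05],[[0,0,0],[-0.0012,0.004,0.03],0.05],[[0,0,0],[-0.0012,0.004,0.032],0.05],[[0,0,0],[-0.0012,0.004,0.033],0.05]]}}

```text
clock: 28.0
position: [0.6358, -0.0322, 0.1051]
ee_rot: [0.725, 0.688, -0.0, -0.0]
ft_force: [-5.8, -1.0, 10.0]
grip_width: 0.721
grasp_force: 40.1
```

Run:
```python
from h import *
snap("scene"); o=get_obs(); print(np.round(now(),4),o["ft_force"].round(1),o["torque"].round(2))
```

```text
[ 6.3590e-01 -3.2200e-02  1.0520e-01  8.7019e+01] [-1.1  0.2  1.6] [-0.05  0.28  0.01]
```

{"name": "jog_arm", "arguments": {"plan": [[[0,0,0],[0,0,0],0.08],[[0,0,0],[0,0,0],0.08],[[0,0,0],[0,0,0],0.08],[[0,0,0],[0,0,-0.02],0.08],[[0,0,0],[0,0,-0.06],0.08],[[0,0,0],[0,0,-0.09],0.08],[[0,0,0],[0,0,-0.09],0.08],[[0,0,0],[0,0,-0.09],0.08]]}}

```text
clock: 28.72
position: [0.6371, -0.032, 0.197]
ee_rot: [0.725, 0.688, 0.001, 0.002]
ft_force: [-0.7, -0.6, -0.3]
grip_width: 0.936
grasp_force: 0.0
```

Run:
```python
from h import *
rows([[(.537,-.155,.19,47)],[(.4385,-.279,.12,8.8)]])
```

```text
now [ 6.37100e-01 -3.20000e-02  1.97000e-01  8.70183e+01]
  turn z 0.698 shift [-0.1281, -0.0936, 0.0070]  dist 159mm rows>= 6
--
  turn z 0.667 shift [-0.1579, 0.0125, 0.0700]  dist 173mm rows>= 6
--
```

{"name": "jog_arm", "arguments": {"plan": [[[0,0,0.1],[-0.02,-0.015,0],0.08],[[0,0,0.22],[-0.04,-0.03,0],0.08],[[0,0,0.34],[-0.065,-0.047,0],0.08],[[0,0,0.46],[-0.09,-0.065,0],0.08],[[0,0,0.58],[-0.11,-0.08,0],0.08],[[0,0,0.698],[-0.128,-0.094,0.007],0.08]]}}

```text
clock: 29.22
position: [0.5343, -0.1569, 0.1878]
ee_rot: [0.918, 0.396, -0.0, 0.0]
ft_force: [0.9, -0.6, -0.6]
grip_width: 0.94
grasp_force: 0.0
```

{"name": "jog_arm", "arguments": {"plan": [[[0,0,0.12],[-0.03,0.002,0],0.08],[[0,0,0.24],[-0.06,0.004,0.01],0.08],[[0,0,0.36],[-0.09,0.007,0.02],0.08],[[0,0,0.48],[-0.12,0.01,0.035],0.08],[[0,0,0.6],[-0.15,0.0125,0.05],0.08],[[0,0,0.667],[-0.158,0.0125,0.07],0.08],[[0,0,0.667],[-0.158,0.0125,0.07],0.08],[[0,0,0.667],[-0.158,0.0125,0.07],0.08]]}}

```text
clock: 29.88
position: [0.4362, -0.2785, 0.1168]
ee_rot: [0.997, 0.078, -0.001, -0.001]
ft_force: [-0.2, 0.2, 0.7]
grip_width: 0.934
grasp_force: 0.0
```

Run:
```python
from h import *
card("scene",[.636,.026,.132]);card("top",[.636,.026,.132])
rows([[(.4385,-.279,.018,8.8)]])
```

```text
scene px (np.int64(367), np.int64(245)) -> [368.9 246.1] area 57 [0.6401 0.0273 0.132 ]
top px (np.int64(298), np.int64(204)) -> [295.  199.7] area 247 [0.6469 0.0345 0.132 ]
now [ 0.4382 -0.2781  0.1186  9.0641]
  turn z 0.005 shift [0.0001, 0.0010, 0.1006]  dist 101mm rows>= 3
--
```

{"name": "jog_arm", "arguments": {"plan": [[[0,0,0.004],[0,0.001,0.04],0.08],[[0,0,0.004],[0,0.001,0.075],0.08],[[0,0,0.004],[0,0.001,0.099],0.08],[[0,0,0.004],[0,0.001,0.1],0.08],[[0,0,0.004],[0,0.001,0.1],0.05],[[0,0,0.004],[0,0.001,0.1],0.05],[[0,0,0.004],[0,0.001,0.1],0.05],[[0,0,0.004],[0,0.001,0.1],0.05]], "force": 35}}

```text
clock: 30.65
position: [0.4384, -0.2808, 0.0198]
ee_rot: [0.997, 0.075, 0.001, 0.001]
ft_force: [3.3, 0.6, 5.2]
grip_width: 0.714
grasp_force: 40.7
```

{"name": "jog_arm", "arguments": {"plan": [[[0,0,0],[0,0,0],0.05],[[0,0,0],[0,0,-0.03],0.05],[[0,0,0],[0,0,-0.065],0.05],[[0,0,0],[0,0,-0.1],0.05],[[0,0,0],[0,0,-0.14],0.05],[[0,0,0],[0,0,-0.18],0.05],[[0,0,0],[0,0,-0.2],0.05],[[0,0,0],[0,0,-0.2],0.05]]}}

```text
clock: 31.32
position: [0.4393, -0.2813, 0.2241]
ee_rot: [0.997, 0.075, 0.004, 0.003]
ft_force: [0.4, -0.6, -0.2]
grip_width: 0.716
grasp_force: 39.8
```

Run:
```python
from h import *
print(get_obs()["grip_width"]*85.4)
rows([[(.537,-.155,.22,47)],[(.634,-.031,.18,87)]])
```

```text
61.11534312346216
now [ 0.4393 -0.2813  0.2241  8.593 ]
  turn z -0.670 shift [0.1154, -0.1103, 0.0041]  dist 160mm rows>= 6
--
  turn z -0.698 shift [0.1568, -0.0136, 0.0400]  dist 162mm rows>= 6
--
```

{"name": "jog_arm", "arguments": {"plan": [[[0,0,-0.1],[0.018,-0.017,0.004],0.05],[[0,0,-0.22],[0.038,-0.036,0.004],0.05],[[0,0,-0.34],[0.058,-0.055,0.004],0.05],[[0,0,-0.46],[0.078,-0.074,0.004],0.05],[[0,0,-0.58],[0.098,-0.094,0.004],0.05],[[0,0,-0.67],[0.115,-0.11,0.004],0.05]]}}

```text
clock: 31.82
position: [0.5351, -0.1522, 0.2139]
ee_rot: [0.916, 0.402, 0.0, 0.0]
ft_force: [1.1, -0.7, -0.3]
grip_width: 0.718
grasp_force: 39.7
```

{"name": "jog_arm", "arguments": {"plan": [[[0,0,-0.12],[0.03,-0.002,0],0.05],[[0,0,-0.24],[0.06,-0.004,0],0.05],[[0,0,-0.36],[0.09,-0.007,0],0.05],[[0,0,-0.48],[0.115,-0.01,0],0.05],[[0,0,-0.6],[0.14,-0.012,0.01],0.05],[[0,0,-0.698],[0.157,-0.0136,0.025],0.05],[[0,0,-0.698],[0.157,-0.0136,0.04],0.05],[[0,0,-0.698],[0.157,-0.0136,0.04],0.05]]}}

```text
clock: 32.48
position: [0.6302, -0.0291, 0.1705]
ee_rot: [0.725, 0.689, -0.001, -0.002]
ft_force: [-1.4, -0.3, -1.0]
grip_width: 0.718
grasp_force: 39.8
```

Run:
```python
from h import *
snap("scene"); p=now(); print(np.round(p,4)); zr=p[2]-.0198+.046
card("scene",[p[0]-.003,p[1]-.056,zr],14)
im,K,E=snap("scene"); x,y=proj([p[0],p[1],zr],K,E)[0].astype(int); print(x-60,y-40)
cv2.imwrite("pics/b4.png",cv2.resize(im[y-40:y+50,x-60:x+60],(800,600),interpolation=cv2.INTER_CUBIC))
```

```text
[ 6.30600e-01 -3.02000e-02  1.72200e-01  8.69668e+01]
scene px (np.int64(322), np.int64(257)) -> [322.6 257.2] area 49 [ 0.6282 -0.0846  0.1984]
285 201
```

View pics/b4.png

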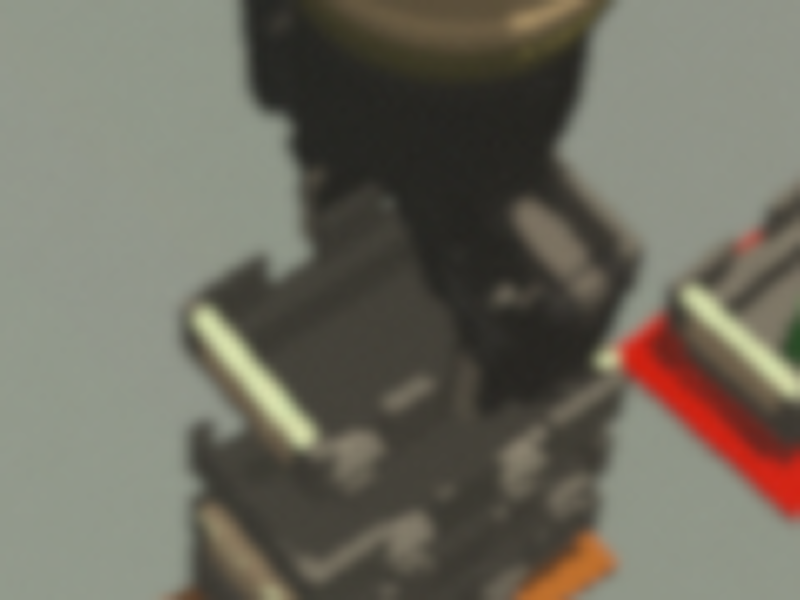

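The held tote is over the stack, with its card strip from (200,308) to (310,440), level with L2 along y. It needs about 4 mm in x before lowering.

{"name": "jog_arm", "arguments": {"plan": [[[0,0,0],[0.0005,0.0042,0],0.05],[[0,0,0],[0.0005,0.0042,0.006],0.05],[[0,0,0],[0.0005,0.0042,0.012],0.05],[[0,0,0],[0.0005,0.0042,0.018],0.05],[[0,0,0],[0.0005,0.0042,0.022],0.05],[[0,0,0],[0.0005,0.0042,0.025],0.05],[[0,0,0],[0.0005,0.0042,0.027],0.05],[[0,0,0],[0.0005,0.0042,0.028],0.05]]}}

```text
clock: 33.3
position: [0.6357, -0.03, 0.1457]
ee_rot: [0.726, 0.688, -0.0, -0.0]
ft_force: [-4.2, -1.0, 6.0]
grip_width: 0.719
grasp_force: 40.5
```

Run:
```python
from h import *
snap("scene"); o=get_obs(); print(np.round(now(),4),o["ft_force"].round(1),o["torque"].round(2))
```

```text
[ 6.35700e-01 -2.99000e-02  1.45900e-01  8.69695e+01] [-0.3  0.8 -0.6] [-0.05  0.07 -0.01]
```

{"name": "jog_arm", "arguments": {"plan": [[[0,0,0],[0,0,0],0.08],[[0,0,0],[0,0,0],0.08],[[0,0,0],[0,0,0],0.08],[[0,0,0],[0,0,-0.02],0.08],[[0,0,0],[0,0,-0.06],0.08],[[0,0,0],[0,0,-0.1],0.08],[[0,0,0],[0,0,-0.1],0.08],[[0,0,0],[0,0,-0.1],0.08]]}}

```text
clock: 34.02
position: [0.6371, -0.0296, 0.2487]
ee_rot: [0.726, 0.688, 0.002, 0.002]
ft_force: [-0.2, -0.0, -0.6]
grip_width: 0.933
grasp_force: 0.0
```

Run:
```python
from h import *
card("scene",[.633,-.086,.172])
d={n:snap(n) for n in("scene","top")}; fitdice(d)
rows([[(.654,.1535,.15,92.6)],[(.654,.1535,.024,92.6)]])
```

```text
scene px (np.int64(323), np.int64(266)) -> [324.5 266.2] area 47 [ 0.6343 -0.0844  0.172 ]
scene [415.1 239.3] xy [0.6506 0.179 ] yaw deg 11.3 cost 48.84
top [250.5 208.2] xy [0.6611 0.1594] yaw deg 77.8 cost 53.99
now [ 6.35300e-01 -3.02000e-02  2.44700e-01  8.69592e+01]
  turn z -0.098 shift [0.1844, 0.0089, 0.0947]  dist 208mm rows>= 5
--
  turn z -0.000 shift [0.0000, 0.0000, 0.1260]  dist 126mm rows>= 4
--
```

{"name": "jog_arm", "arguments": {"plan": [[[0,0,-0.05],[0.04,0.002,0],0.08],[[0,0,-0.098],[0.08,0.004,0],0.08],[[0,0,-0.098],[0.12,0.006,0],0.08],[[0,0,-0.098],[0.16,0.008,0.01],0.08],[[0,0,-0.098],[0.1844,0.009,0.04],0.08],[[0,0,-0.098],[0.1844,0.009,0.075],0.08],[[0,0,-0.098],[0.1844,0.009,0.095],0.08],[[0,0,-0.098],[0.1844,0.009,0.095],0.08]]}}

```text
clock: 34.83
position: [0.6515, 0.1529, 0.1441]
ee_rot: [0.69, 0.723, -0.004, -0.002]
ft_force: [-1.0, -1.1, 0.2]
grip_width: 0.934
grasp_force: 0.0
```

{"name": "jog_arm", "arguments": {"plan": [[[0,0,0],[0,0,0],0.08],[[0,0,0],[0,0,0],0.08]]}}

```text
clock: 35.0
position: [0.6551, 0.1535, 0.152]
ee_rot: [0.691, 0.723, 0.001, 0.0]
ft_force: [0.1, -0.8, 0.7]
grip_width: 0.939
grasp_force: 0.0
```

Run:
```python
from h import *
rows([[(.654,.1535,.024,92.6)]])
```

```text
now [ 0.6551  0.1535  0.152  92.5425]
  turn z -0.001 shift [0.0000, -0.0011, 0.1280]  dist 128mm rows>= 4
--
```

{"name": "jog_arm", "arguments": {"plan": [[[0,0,0],[0,-0.001,0.03],0.08],[[0,0,0],[0,-0.001,0.06],0.08],[[0,0,0],[0,-0.001,0.09],0.08],[[0,0,0],[0,-0.001,0.115],0.08],[[0,0,0],[0,-0.001,0.127],0.08],[[0,0,0],[0,-0.001,0.127],0.08],[[0,0,0],[0,-0.001,0.127],0.05],[[0,0,0],[0,-0.001,0.127],0.05]], "force": 45}}

```text
clock: 35.67
position: [0.6551, 0.1541, 0.0268]
ee_rot: [0.691, 0.723, 0.002, 0.001]
ft_force: [1.5, 0.2, -0.3]
grip_width: 0.712
grasp_force: 49.8
```

{"name": "jog_arm", "arguments": {"plan": [[[0,0,0],[0,0,0],0.05],[[0,0,0],[0,0,0],0.05],[[0,0,0],[0,0,0],0.05]]}}

```text
clock: 35.92
position: [0.6551, 0.1541, 0.0266]
ee_rot: [0.691, 0.723, 0.002, 0.001]
ft_force: [-0.7, -0.1, 7.1]
grip_width: 0.718
grasp_force: 51.0
```

{"name": "jog_arm", "arguments": {"plan": [[[0,0,0],[0,0,-0.008],0.05],[[0,0,0],[0,0,-0.02],0.05],[[0,0,0],[0,0,-0.04],0.05],[[0,0,0],[0,0,-0.065],0.05],[[0,0,0],[0,0,-0.09],0.05],[[0,0,0],[0,0,-0.12],0.05],[[0,0,0],[0,0,-0.145],0.05],[[0,0,0],[0,0,-0.16],0.05]]}}

```text
clock: 36.58
position: [0.6543, 0.1543, 0.1888]
ee_rot: [0.691, 0.723, 0.002, 0.001]
ft_force: [0.2, 0.5, -1.0]
grip_width: 0.715
grasp_force: 52.7
```

{"name": "jog_arm", "arguments": {"plan": [[[0,0,0],[0,0,0],0.05],[[0,0,0],[0,0,0],0.05]]}}

```text
clock: 36.75
position: [0.6539, 0.1539, 0.1852]
ee_rot: [0.691, 0.723, 0.001, 0.001]
ft_force: [0.1, 0.1, -2.1]
grip_width: 0.713
grasp_force: 52.7
```

Run:
```python
from h import *
d={n:snap(n) for n in("scene","top")}; fitdice(d); print(get_obs()["grip_width"]*85.4)
rows([[(.57,.115,.17,144)],[(.48,.08,.11,195)],[(.48,.08,.0236,195)]])
```

```text
scene [426.  200.9] xy [0.5919 0.2732] yaw deg 6.6 cost 55.93
60.51889595517205
now [ 0.653   0.1533  0.1828 92.5816]
  turn z -0.897 shift [-0.0345, -0.0847, 0.0128]  dist 92mm rows>= 8
--
  turn z -0.890 shift [0.0522, -0.0812, 0.0600]  dist 114mm rows>= 8
--
  turn z -0.000 shift [-0.0000, 0.0000, 0.0864]  dist 86mm rows>= 3
--
```

{"name": "jog_arm", "arguments": {"plan": [[[0,0,-0.08],[-0.003,-0.007,0],0.05],[[0,0,-0.2],[-0.008,-0.018,0],0.05],[[0,0,-0.32],[-0.012,-0.03,0],0.05],[[0,0,-0.44],[-0.017,-0.042,0.003],0.05],[[0,0,-0.56],[-0.022,-0.054,0.006],0.05],[[0,0,-0.68],[-0.026,-0.065,0.009],0.05],[[0,0,-0.8],[-0.031,-0.076,0.012],0.05],[[0,0,-0.897],[-0.0345,-0.0847,0.013],0.05]]}}

```text
clock: 37.52
position: [0.5689, 0.1145, 0.169]
ee_rot: [0.306, 0.952, -0.001, -0.001]
ft_force: [0.0, -0.1, -2.1]
grip_width: 0.715
grasp_force: 52.6
```

{"name": "jog_arm", "arguments": {"plan": [[[0,0,-0.115],[0.006,-0.01,0.004],0.05],[[0,0,-0.23],[0.013,-0.021,0.01],0.05],[[0,0,-0.345],[0.02,-0.031,0.018],0.05],[[0,0,-0.46],[0.027,-0.041,0.026],0.05],[[0,0,-0.575],[0.034,-0.052,0.034],0.05],[[0,0,-0.69],[0.041,-0.062,0.042],0.05],[[0,0,-0.8],[0.047,-0.073,0.05],0.05],[[0,0,-0.89],[0.052,-0.081,0.06],0.05]]}}

```text
clock: 38.18
position: [0.4793, 0.0798, 0.1096]
ee_rot: [-0.133, 0.991, -0.0, -0.001]
ft_force: [0.7, -0.2, -1.9]
grip_width: 0.712
grasp_force: 52.6
```

{"name": "jog_arm", "arguments": {"plan": [[[0,0,0],[0,0,0],0.05],[[0,0,0],[0,0,0],0.05]]}}

```text
clock: 38.35
position: [0.4802, 0.08, 0.1101]
ee_rot: [-0.129, 0.992, 0.0, -0.001]
ft_force: [0.8, 0.1, -2.2]
grip_width: 0.715
grasp_force: 52.5
```

Run:
```python
from h import *
d={n:snap(n) for n in("scene","top")}; fitdice(d)
print(get_obs()["joint_pos"].round(2))
rows([[(.48,.08,.0236,195)]])
```

```text
scene [345.1 188.6] xy [0.4442 0.1489] yaw deg 22.7 cost 42.48
[ 0.85  0.42 -1.28  1.91  0.45  1.14  1.23]
now [ 4.814000e-01  8.070000e-02  1.111000e-01 -1.652095e+02]
  turn z -0.004 shift [0.0015, -0.0003, 0.0875]  dist 88mm rows>= 3
--
```

{"name": "jog_arm", "arguments": {"plan": [[[0,0,0],[0,0,0.02],0.05],[[0,0,0],[0,0,0.04],0.05],[[0,0,0],[0,0,0.06],0.05],[[0,0,0],[0,0,0.074],0.05],[[0,0,0],[0,0,0.082],0.05],[[0,0,0],[0,0,0.087],0.05],[[0,0,0],[0,0,0.088],0.05],[[0,0,0],[0,0,0.088],0.05]]}}

```text
clock: 39.12
position: [0.4836, 0.0815, 0.0247]
ee_rot: [-0.13, 0.992, 0.0, 0.002]
ft_force: [2.6, 0.6, 8.2]
grip_width: 0.713
grasp_force: 54.7
```

{"name": "jog_arm", "arguments": {"plan": [[[0,0,0],[0,0,0.0005],0.05],[[0,0,0],[0,0,0.0005],0.082],[[0,0,0],[0,0,0.0005],0.082],[[0,0,0],[0,0,0.0005],0.082],[[0,0,0],[0,0,-0.03],0.082],[[0,0,0],[0,0,-0.07],0.082],[[0,0,0],[0,0,-0.08],0.082],[[0,0,0],[0,0,-0.08],0.082]]}}

```text
clock: 39.78
position: [0.4826, 0.0809, 0.1057]
ee_rot: [-0.13, 0.992, -0.0, 0.002]
ft_force: [0.4, 0.2, 0.8]
grip_width: 0.966
grasp_force: 0.0
```

{"name": "jog_arm", "arguments": {"plan": [[[0,0,0.1],[0,0,0],0.082],[[0,0,0.22],[0,0,0],0.082],[[0,0,0.34],[0,0,0],0.082],[[0,0,0.46],[0,0,0],0.082],[[0,0,0.58],[0,0,0],0.082],[[0,0,0.7],[0,0,0],0.082],[[0,0,0.82],[0,0,0],0.082],[[0,0,0.94],[0,0,0],0.082]]}}

```text
clock: 40.45
position: [0.4804, 0.0802, 0.102]
ee_rot: [0.336, 0.942, -0.0, -0.0]
ft_force: [0.5, -1.0, -0.1]
grip_width: 0.961
grasp_force: 0.0
```

{"name": "jog_arm", "arguments": {"plan": [[[0,0,0.12],[0,0,0],0.082],[[0,0,0.24],[0,0,0],0.082],[[0,0,0.36],[0,0,0],0.082],[[0,0,0.48],[0,0,0],0.082],[[0,0,0.6],[0,0,0],0.082],[[0,0,0.72],[0,0,0],0.082],[[0,0,0.84],[0,0,0],0.082],[[0,0,0.94],[0,0,0],0.082]]}}

```text
clock: 41.12
position: [0.4804, 0.0802, 0.102]
ee_rot: [0.726, 0.688, -0.0, -0.0]
ft_force: [-0.0, 0.1, 0.7]
grip_width: 0.961
grasp_force: 0.0
```

Run:
```python
from h import *
d={n:snap(n) for n in("scene","top")}; fitdice(d)
print(get_obs()["joint_pos"].round(2))
rows([[(.4812,.0805,.1,14.8)]])
```

```text
scene [340.6 210.6] xy [0.4907 0.1043] yaw deg 1.4 cost 42.1
scene [324.2 208.5] xy [0.455  0.0773] yaw deg 78.6 cost 13.58
[ 0.56  0.27 -0.91  1.93  0.24  1.06 -0.5 ]
now [4.80400e-01 8.03000e-02 1.02100e-01 8.71369e+01]
  turn z 1.263 shift [0.0003, 0.0008, 0.0021]  dist 2mm rows>= 11
--
```

{"name": "jog_arm", "arguments": {"plan": [[[0,0,0.12],[0.001,0.003,0],0.082],[[0,0,0.24],[0.001,0.003,0],0.082],[[0,0,0.36],[0.001,0.003,0],0.082],[[0,0,0.48],[0.001,0.003,0],0.082],[[0,0,0.6],[0.001,0.003,0],0.082],[[0,0,0.72],[0.001,0.003,0],0.082],[[0,0,0.84],[0.001,0.003,0],0.082],[[0,0,0.94],[0.001,0.003,0],0.082]]}}

```text
clock: 41.88
position: [0.4835, 0.0811, 0.1022]
ee_rot: [0.958, 0.286, -0.0, 0.0]
ft_force: [-0.9, -1.1, 0.2]
grip_width: 0.962
grasp_force: 0.0
```

{"name": "jog_arm", "arguments": {"plan": [[[0,0,0.12],[0,0,0],0.082],[[0,0,0.24],[0,0,0],0.082],[[0,0,0.322],[0,0,0],0.082],[[0,0,0.322],[0,0,0],0.082],[[0,0,0.322],[0,0,0],0.082]]}}

```text
clock: 42.3
position: [0.4836, 0.0812, 0.1024]
ee_rot: [0.991, 0.133, -0.0, 0.0]
ft_force: [0.4, 0.5, -0.6]
grip_width: 0.963
grasp_force: 0.0
```

Run:
```python
from h import *
im,K,E=snap("scene"); fitdice({"scene":(im,K,E)})
print(get_obs()["joint_pos"].round(2))
rows([[(.4832,.0815,.024,14.8)]])
cv2.imwrite("pics/c1.png",cv2.resize(im[150:270,260:420],(800,600),interpolation=cv2.INTER_CUBIC))
```

```text
scene [342.  211.6] xy [0.4917 0.1029] yaw deg 38.3 cost 28.97
scene [324.4 208.6] xy [0.456  0.0757] yaw deg 85.9 cost 17.73
[ 0.4   0.23 -0.72  1.93  0.18  1.05 -1.7 ]
now [ 0.4837  0.0812  0.1025 15.2392]
  turn z 0.008 shift [-0.0004, -0.0004, 0.0785]  dist 78mm rows>= 2
--
```

View pics/c1.png

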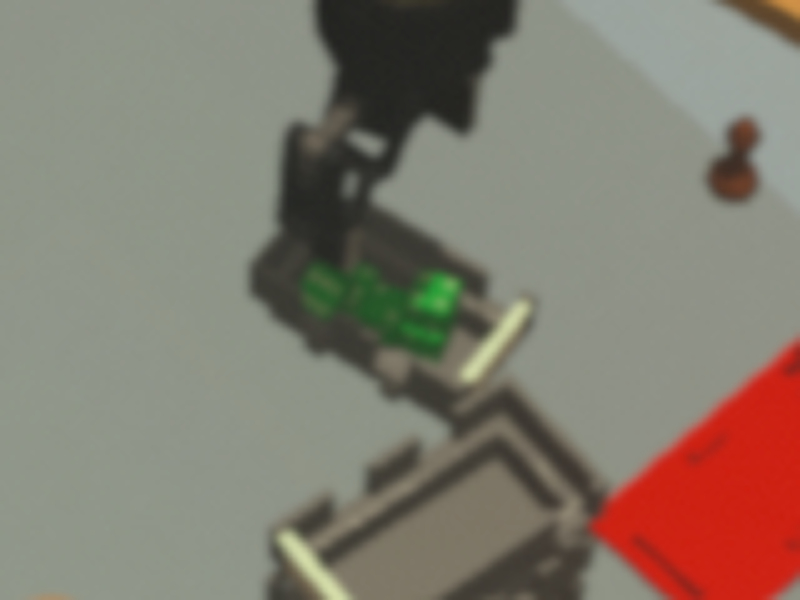

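The tote stands on the table with all the dice inside (around (400,300)). Its card end at (500,345) points away from the robot. I'll regrip it and stack it.

{"name": "jog_arm", "arguments": {"plan": [[[0,0,0.006],[0,0,0.03],0.082],[[0,0,0.006],[0,0,0.055],0.082],[[0,0,0.006],[0,0,0.074],0.082],[[0,0,0.006],[0,0,0.078],0.082],[[0,0,0.006],[0,0,0.078],0.082],[[0,0,0.006],[0,0,0.078],0.05],[[0,0,0.006],[0,0,0.078],0.05],[[0,0,0.006],[0,0,0.078],0.05]], "force": 45}}

```text
clock: 43.02
position: [0.4849, 0.0815, 0.0264]
ee_rot: [0.992, 0.127, 0.001, 0.0]
ft_force: [-0.7, -0.0, 6.7]
grip_width: 0.713
grasp_force: 49.8
```

{"name": "jog_arm", "arguments": {"plan": [[[0,0,0],[0,0,0],0.05],[[0,0,0],[0,0,0],0.05],[[0,0,0],[0,0,0],0.05]]}}

```text
clock: 43.27
position: [0.4849, 0.0815, 0.0264]
ee_rot: [0.992, 0.127, 0.001, 0.0]
ft_force: [-2.1, 0.2, 6.9]
grip_width: 0.715
grasp_force: 49.9
```

{"name": "jog_arm", "arguments": {"plan": [[[0,0,0],[0,0,-0.01],0.05],[[0,0,0],[0,0,-0.035],0.05],[[0,0,0],[0,0,-0.07],0.05],[[0,0,0],[0,0,-0.105],0.05],[[0,0,0],[0,0,-0.14],0.05],[[0,0,0],[0,0,-0.175],0.05],[[0,0,0],[0,0,-0.21],0.05],[[0,0,0],[0,0,-0.225],0.05]]}}

```text
clock: 43.93
position: [0.4849, 0.0821, 0.2556]
ee_rot: [0.992, 0.128, 0.003, 0.0]
ft_force: [1.0, 0.7, -0.9]
grip_width: 0.717
grasp_force: 49.6
```

Run:
```python
from h import *
snap("scene"); print(get_obs()["grip_width"]*85.4)
rows([[(.56,.025,.25,51)],[(.634,-.030,.23,87)]])
```

```text
60.85767942752955
now [ 0.4857  0.0821  0.2567 14.6493]
  turn z -0.634 shift [0.0575, 0.0741, 0.0067]  dist 94mm rows>= 6
--
  turn z -0.628 shift [0.0038, 0.0921, 0.0200]  dist 94mm rows>= 6
--
```

{"name": "jog_arm", "arguments": {"plan": [[[0,0,-0.06],[0.006,0.008,0],0.05],[[0,0,-0.14],[0.013,0.017,0],0.05],[[0,0,-0.23],[0.02,0.026,0],0.05],[[0,0,-0.32],[0.028,0.036,0],0.05],[[0,0,-0.41],[0.036,0.047,0],0.05],[[0,0,-0.5],[0.044,0.057,0],0.05],[[0,0,-0.57],[0.051,0.067,0],0.05],[[0,0,-0.634],[0.0575,0.074,0],0.05]]}}

```text
clock: 44.65
position: [0.5584, 0.0233, 0.2502]
ee_rot: [0.902, 0.432, -0.0, 0.0]
ft_force: [0.3, 0.4, -1.9]
grip_width: 0.714
grasp_force: 49.6
```

{"name": "jog_arm", "arguments": {"plan": [[[0,0,-0.08],[0.001,0.012,0],0.05],[[0,0,-0.17],[0.001,0.025,0],0.05],[[0,0,-0.26],[0.002,0.038,0],0.05],[[0,0,-0.35],[0.002,0.051,0.002],0.05],[[0,0,-0.44],[0.003,0.064,0.005],0.05],[[0,0,-0.52],[0.003,0.076,0.01],0.05],[[0,0,-0.59],[0.0038,0.086,0.015],0.05],[[0,0,-0.628],[0.0038,0.092,0.02],0.05]]}}

```text
clock: 45.32
position: [0.6323, -0.0318, 0.2298]
ee_rot: [0.725, 0.689, 0.0, -0.0]
ft_force: [0.4, 0.3, -1.0]
grip_width: 0.711
grasp_force: 49.6
```

{"name": "jog_arm", "arguments": {"plan": [[[0,0,0],[0,0,0],0.05],[[0,0,0],[0,0,0],0.05],[[0,0,0],[0,0,0],0.05]]}}

```text
clock: 45.57
position: [0.6316, -0.0303, 0.2304]
ee_rot: [0.726, 0.687, 0.0, 0.0]
ft_force: [0.3, 0.6, -2.3]
grip_width: 0.714
grasp_force: 49.6
```

Run:
```python
from h import *
snap("scene"); p=now(); print(np.round(p,4)); zr=p[2]-.0264+.046
card("scene",[p[0]+.003,p[1]+.056,zr],14); card("scene",[p[0]+.003,p[1]+.056,zr],14,140)
im,K,E=snap("scene"); x,y=proj([p[0]+.003,p[1]+.056,zr],K,E)[0].astype(int)
print(x-12,y-12); print(im[y-12:y+13,x-12:x+13].min(2))
```

```text
[ 6.31700e-01 -3.03000e-02  2.30600e-01  8.68841e+01]
scene px (np.int64(372), np.int64(212)) -> [376.6 214. ] area 41 [0.6427 0.0293 0.2502]
scene px (np.int64(372), np.int64(212)) -> [376.8 214. ] area 63 [0.6428 0.0296 0.2502]
360 200
[[ 33  32  33  33  33  32  33  33  33  32  32  35  49  76 107 129 137 139
  137 137 138 138 138 138 138]
 [ 34  34  33  33  32  34  33  33  34  33  34  42  64  96 121 133 138 138
  138 138 138 138 137 138 139]
 [ 33  33  33  32  34  34  33  34  33  33  37  52  82 112 129 136 137 138
  138 138 138 137 138 138 139]
 [ 33  32  33  33  34  34  32  32  33  34  43  67  98 124 135 138 138 138
  138 138 137 137 138 138 139]
 [ 34  34  33  33  33  33  34  32  34  37  52  84 113 130 137 138 138 138
  138 139 137 137 137 138 138]
 [ 34  33  33  34  33  34  34  33  35  43  67  99 124 135 137 138 138 137
  138 137 137 137 137 138 139]
 [ 35  33  33  34  33  32  34  33  37  49  80 112 132 139 138 137 137 137
  137 137 137 137 138 138 138]
 [ 34  33  33  35  33  34  35  33  37  51  85 121 140 141 139 138 137 137
  137 137 136 137 137 138 138]
 [ 33  33  35  34  33 
[... 1063 characters left out ...]
89  93  95  94  90  80  66  62  77 108
  140 162 171 165 155 145 139]
 [ 32  33  33  34  36  39  48  63  78  90  95  95  93  89  78  64  60  76
  107 135 154 161 160 152 143]
 [ 31  34  32  34  35  37  42  51  67  82  92  95  95  93  86  73  59  58
   72  93 115 135 148 147 142]
 [ 33  33  33  34  34  35  38  45  55  72  86  94  96  94  91  81  68  55
   52  59  73  95 114 124 129]
 [ 33  32  33  34  33  34  37  40  46  58  76  88  94  93  90  83  73  61
   53  51  56  65  80  97 112]
 [ 33  32  33  33  33  34  37  39  42  49  63  77  87  88  86  82  78  74
   66  57  53  55  62  78  97]
 [ 33  33  34  34  35  35  36  39  42  43  51  62  74  79  82  83  85  85
   78  66  54  49  51  64  86]]
```

{"name": "jog_arm", "arguments": {"plan": [[[0,0,0],[-0.002,0.0034,0.002],0.05],[[0,0,0],[-0.002,0.0034,0.01],0.05],[[0,0,0],[-0.002,0.0034,0.018],0.05],[[0,0,0],[-0.002,0.0034,0.025],0.05],[[0,0,0],[-0.002,0.0034,0.031],0.05],[[0,0,0],[-0.002,0.0034,0.035],0.05],[[0,0,0],[-0.002,0.0034,0.038],0.05],[[0,0,0],[-0.002,0.0034,0.0395],0.05]]}}

```text
clock: 46.43
position: [0.6354, -0.0329, 0.192]
ee_rot: [0.726, 0.688, 0.0, 0.0]
ft_force: [-9.0, -0.4, 20.2]
grip_width: 0.716
grasp_force: 52.3
```

Run:
```python
from h import *
snap("scene"); o=get_obs(); print(np.round(now(),4),o["ft_force"].round(1),o["torque"].round(2))
```

```text
[ 6.35300e-01 -3.29000e-02  1.92200e-01  8.69009e+01] [-6.9 -0.7 12.2] [-0.14  1.95  0.01]
```

Seated at the predicted height. I'll release, rise and check.

{"name": "jog_arm", "arguments": {"plan": [[[0,0,0],[0,0,-0.001],0.05],[[0,0,0],[0,0,-0.001],0.08],[[0,0,0],[0,0,-0.001],0.08],[[0,0,0],[0,0,-0.001],0.08],[[0,0,0],[0,0,-0.02],0.08],[[0,0,0],[0,0,-0.05],0.08],[[0,0,0],[0,0,-0.08],0.08],[[0,0,0],[0,0,-0.1],0.08]]}}

```text
clock: 47.15
position: [0.6357, -0.0328, 0.2931]
ee_rot: [0.726, 0.688, 0.001, 0.001]
ft_force: [-0.5, 0.0, 0.6]
grip_width: 0.936
grasp_force: 0.0
```

{"name": "jog_arm", "arguments": {"plan": [[[0,0,0],[-0.01,-0.04,0],0.08],[[0,0,0],[-0.02,-0.08,0],0.08],[[0,0,0],[-0.03,-0.12,0],0.08],[[0,0,0],[-0.04,-0.15,0],0.08],[[0,0,0],[-0.05,-0.18,0],0.08],[[0,0,0],[-0.06,-0.2,0],0.08],[[0,0,0],[-0.06,-0.2,0],0.08],[[0,0,0],[-0.06,-0.2,0],0.08]]}}

```text
clock: 47.82
position: [0.4319, -0.0829, 0.2907]
ee_rot: [0.727, 0.687, -0.0, 0.001]
ft_force: [0.7, -0.4, 0.1]
grip_width: 0.938
grasp_force: 0.0
```

Run:
```python
from h import *
for P in([.638,.026,.212],[.632,-.086,.172]): card("scene",P,12)
card("top",[.638,.026,.212],12,165)
im,K,E=snap("scene"); print(dice(im,K,E,.18))
# green pixels relative to tote interior at floor z ~.17..
W=[(.638+a*.031,-.029+b*.058,.212) for a,b in((1,1),(1,-1),(-1,-1),(-1,1))]; print(proj(W,K,E).round(0).tolist())
```

```text
scene px (np.int64(372), np.int64(224)) -> [371.8 224.2] area 61 [0.6378 0.0268 0.212 ]Traceback (most recent call last):
  File "<stdin>", line 2, in <module>
  File "h.py", line 46, in card
    wt=np.clip(sub.min(2)-th,0,60); k,l,s,_=cv2.connectedComponentsWithStats((wt>0).astype(np.uint8)); wt*=(l==1+s[1:,4].argmax())
                                                                                                                 ~~~~~~~~~~~~~~^^
ValueError: attempt to get argmax of an empty sequence
```

Run:
```python
from h import *
im,K,E=snap("scene"); print([(a.tolist(),int(n)) for a,n,_ in dice(im,K,E,.18)])
W=[(.636+a*.031,-.029+b*.058,.212) for a,b in((1,1),(1,-1),(-1,-1),(-1,1))]; print(proj(W,K,E).round(0).tolist())
h=cv2.cvtColor(im,cv2.COLOR_BGR2HSV); print((cv2.inRange(h,(45,120,60),(75,255,255))[180:300,280:420]>0).sum())
print(hand_in())
```

```text
[([344.9, 246.4], 392), ([9.4, 318.6], 46)]
[[383.0, 234.0], [336.0, 269.0], [314.0, 246.0], [361.0, 212.0]]
392
the job is handed in; nothing more can be done
None
```

I handed the job in at about 48 s on the robot clock. All five dice went down the ramp and are in the top tote, and the stack on the oak base is three empty totes with the dice tote last, each turned half a turn. The dice tote was set down once on the table to regrip it for its half turn.

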